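Unstack lamp blanks into their gluing nests

TASK

Take apart the stack of four wooden lamp blanks from the top down, and lay each one flat on the floor inside the fence of the plywood nest of its own outline: the round one, then the six-sided one, then the square one, then the long one. Do not tip any blank over, and leave the paper cup and the glue bottle standing where they are.

Things in the scene. Friction and masses are not known exactly. Their poses are not given: they have to be found in the camera images.
- disc_c (a point): Round blank, 34 mm in diameter, about 30 g; at the top of the stack, standing on the six-sided blank. Solid wood, 44 mm thick like the other three blanks; the point is its centre, 22 mm above its underside. Loose; all four have a small black bore mark at the middle of the top. Its z axis is up.
- hexagon_c (a point): Six-sided blank, 48 mm across flats (55 mm across corners), about 60 g; third from the bench, lying on the square blank. Solid wood, 44 mm thick like the other three blanks; the point is its centre, 22 mm above its underside. Loose; all four have a small black bore mark at the middle of the top. Two of its flat sides face along its y axis, its corners lie on its x axis (repeats every 60 degrees); z up.
- square_c (a point): Square blank, 64 x 64 mm, about 120 g; second from the bench, lying on the long blank, up to 30 mm from its middle. Solid wood, 44 mm thick like the other three blanks; the point is its centre, 22 mm above its underside. Loose; all four have a small black bore mark at the middle of the top. Sides along its x and y axes; z up.
- plank_c (a point): Long blank, 160 mm (along its x axis) x 68 mm (along its y axis), about 310 g; at the bottom of the stack, on the bench. The stack has its bottom on the bench at height 0, is 176 mm high, and every blank lies flat on the next, each turned a little. Solid wood, 44 mm thick like the other three blanks; the point is its centre, 22 mm above its underside. Loose; all four have a small black bore mark at the middle of the top. z up.
- nest_round: Nest for the round blank: a round plywood dish 66 mm outside, 50 mm inside. Fixed; the origin is the centre of its underside, on the bench; z up. Floor 6 mm thick; fence 8 mm wide, its top 14 mm above the bench, with 8 mm of play round the blank. A blank lying in it has its centre 28 mm above the bench; fingers holding its upper half clear the fence.
- nest_hexagon: Nest for the six-sided blank: six-sided, 80 mm outside and 64 mm inside across flats, flats facing along its y axis. Fixed; the origin is the centre of its underside, on the bench; z up. Floor 6 mm thick; fence 8 mm wide, its top 14 mm above the bench, with 8 mm of play round the blank. A blank lying in it has its centre 28 mm above the bench; fingers holding its upper half clear the fence.
- nest_square: Nest for the square blank: square, 96 mm outside, 80 mm inside, sides along its x and y axes. Fixed; the origin is the centre of its underside, on the bench; z up. Floor 6 mm thick; fence 8 mm wide, its top 14 mm above the bench, with 8 mm of play round the blank. A blank lying in it has its centre 28 mm above the bench; fingers holding its upper half clear the fence.
- nest_plank: Nest for the long blank: 192 x 100 mm outside, 176 x 84 mm inside, the long side along its x axis. Fixed; the origin is the centre of its underside, on the bench; z up. Floor 6 mm thick; fence 8 mm wide, its top 14 mm above the bench, with 8 mm of play round the blank. A blank lying in it has its centre 28 mm above the bench; fingers holding its upper half clear the fence.
- cup_c (a point): Bystander: white paper cup with lid and a brown sleeve, 74 mm wide at the lid, 86 mm high; the point is its centre, 43 mm above the bench. It is to stay put.
- glue_c (a point): Bystander: yellow plastic glue bottle with black cap, 56 mm in diameter, 150 mm high; the point is its centre, 75 mm above the bench. It is to stay put.
Mind the look-alikes: they are no part of the job. What is shaped like the nest_hexagon but blue or red is not meant.

How it is judged:
On the way, in this order (a step that is already met when the one before it is completed fails the run):
1. the short round blank lies flat in its own nest (horizontal distance between disc_c and nest_round below 0.013 m and height (world z) of disc_c below 0.032 m and angle between disc_c's own z axis and vertical below 0.06 rad and linear speed of disc below 0.02 m/s), for 0.2 s.
2. the six-sided blank lies flat in its own nest (horizontal distance between hexagon_c and nest_hexagon below 0.013 m and height (world z) of hexagon_c below 0.032 m and angle between hexagon_c's own z axis and vertical below 0.06 rad and linear speed of hexagon below 0.02 m/s), for 0.2 s.
3. the square blank lies flat in its own nest (horizontal distance between square_c and nest_square below 0.013 m and height (world z) of square_c below 0.032 m and angle between square_c's own z axis and vertical below 0.06 rad and linear speed of square below 0.02 m/s), for 0.2 s.
4. the long blank lies flat in its own nest (horizontal distance between plank_c and nest_plank below 0.013 m and height (world z) of plank_c below 0.032 m and angle between plank_c's own z axis and vertical below 0.06 rad and linear speed of plank below 0.02 m/s), for 0.2 s.
At the end, for the whole second after the job is handed in: Each of the four blanks lies flat on the floor of the nest of its own outline: centre within 13 mm (horizontally) of the nest's centre and no higher than 32 mm above the bench, tilted less than 0.06 rad, at rest (below 20 mm/s) (all of step 1 and all of step 2 and all of step 3 and all of step 4); the robot touches nothing.
It fails at once if a blank is tipped over (more than 45 degrees) (angle between any of disc_c, hexagon_c, square_c, plank_c's own z axis and vertical above 0.785 rad).
It fails at once if the paper cup or the glue bottle is pushed more than 30 mm away or tipped (distance of any of cup_c, glue_c from where it was at the start of the episode above 0.03 m or angle between any of cup_c, glue_c's own z axis and vertical above 0.4 rad).
It also fails if it takes over 128 s, if anything falls off the work surface, if the arm or the gripper's body presses on something with over 40 N, if the wrist force passes 120 N, or if a joint passes its speed limit or range.

ROBOT

A 7-joint arm with a two-finger parallel gripper is mounted at the origin on the work surface. World frame = base frame: x ahead of the robot, y to its left, z up, the work surface at z = 0. Lengths are in m, angles in rad, forces in N, time in s.
With the tool pointing down it reaches from about 0.4 to 0.85 m from the base axis. Payload 10.4 kg.
Tool frame: the origin (TCP) lies midway between the tips of the shut fingers; the grasp point (between the pads) lies 19 mm behind it; x points along the fingers, y is the direction in which the jaws open and shut, and the axes are right-handed (so a half turn about x gives the same grasp; the last joint's range is limited). The gripper opens to 87 mm and grips with 3 to 60 N. Pads are 19 mm wide; open, the fingers measure 117 mm over their backs; the gripper's body (75 mm by 190 mm) begins 51 mm behind the grasp point.
Start: joints at [1.305, 0.332, -0.065, 1.46, 0.022, 1.35, -0.088], TCP at [0.15, -0.607, 0.223] pointing down, gripper open.
Joint ranges: [-2.6, 2.6], [-0.5, 2.12], [-1.47, 1.34], [0.16, 2.42], [-1.27, 4.41], [0.06, 2.06], [-2.6, 2.6]. Speed limits (rad/s): [2.22, 2.22, 2.79, 2.79, 3.14, 3.14, 3.14].

INTERFACE

Orientations are given as a unit quaternion [x, y, z, w].
In Python, from bench import r gives the robot as it stands.
- The arm moves only by the shell command python3 -m jog 'ROWS' [OPENING] [FORCE]. ROWS is JSON, a list of rows, each an object with "slide": the shift along the tool's x, y, z in cm, a list of three; "roll": the turn about the tool's x in degrees. A call has 1 to 5 rows; each row is the pose to reach, as a shift and turn from the pose measured when the call began, along the tool's axes at that moment; what a row does not reach only later rows make up. A row lasts 1/12 s, in which the tool goes at most 41.7 mm and 7.16 degrees, less where a joint would pass 70% of its speed; a pose out of reach is approached as far as the arm can. A call with a gripper value outside its range is refused whole. OPENING is the closure, from 0 (fully open) to 1 (shut), set as the call begins (- or left out, the last holds). The fingers move at their own pace and stop on an object; FORCE is the grip in N (left out, the last holds). Time passes only in rows, so rows that repeat a pose let the fingers close. It gives the time, the measured TCP pose, the force and the opening at its end, in the units of the state.
- r.read_state(): the state, without advancing time (a new reading comes with each control period).
- r.camera(name): name is "side" or "top" or "wrist"; returns the picture (420x560x3 uint8, red, green, blue); there is no depth.
- r.camera_info(name): a dict with "intrinsics" (3x3 intrinsics, pixels), "R" (3x3) and "t" (3): a world point X has camera coordinates R X + t; the wrist camera has in their place "hand_eye" (4x4, takes a point from camera to tool coordinates, whose origin is the TCP and whose axes are the tool frame's). Camera axes: x right, y down, z forward; pixel columns grow to the right and rows downward; lengths in m; the calibration is good to about 2 mm. A picture is of the moment at which its call begins: read the wrist's pose just before it. camera_info takes no time and is no camera call.
- r.close_job(): hands the job in, once; it reports no verdict.
The state is a dict: "time": time; "joint_positions": joint angles; "joint_vel": joint speeds; "joint_torque": joint torques, N m; "ee_pos": TCP position; "eef_rot": TCP orientation; "ft_force": force on the tool from outside, world axes, zero at the start; "torque": the same for the moment, N m; "width": finger opening in m.
Only numpy, scipy, OpenCV 4.12 (cv2) and the standard library are available. Lean on these libraries where they do the work, as an engineer would, in place of code of your own. Each camera call takes 0.05 s, during which the arm holds its last target.

## Working session

There is one attempt and no reset: what is moved stays moved. The work goes in short steps, Python scripts to look and compute and a shell command to move; the robot and the scene stay as the last step left them, time stands still between calls to the robot, and variables do not carry over. Pictures are saved under pics/ and viewed, and the job is handed in when it is done.

```bash
ls; mkdir -p pics; python3 - <<'E'
from bench import r
import cv2
s=r.read_state()
for k,v in s.items(): print(k,v)
for n in ["top","side","wrist"]:
    im=r.camera(n); cv2.imwrite(f"pics/{n}0.png",im[:,:,::-1])
    print(n,r.camera_info(n))
E
```

```text
pics
time 0.0
joint_positions [ 1.3054375   0.33285187 -0.06468384  1.46096244  0.0215727   1.34988171
 -0.08845094]
joint_vel [-6.41448906e-04  2.89888786e-04  3.02457891e-04 -6.12902089e-04
  2.24741909e-05 -1.42560527e-04 -1.44117220e-03]
joint_torque [-5.15917818e-04 -6.23266983e+01  2.45539681e-02 -3.89898670e+01
 -6.13698503e-02  3.98388016e-02  1.43570282e-04]
ee_pos [ 0.15013802 -0.60629559  0.22175629]
eef_rot [-0.70182602 -0.08612728  0.70197799 -0.08514244]
ft_force [0.46615255 0.56239235 0.61279473]
torque [-0.02350142 -0.0080646   0.0064358 ]
width 0.08723969326443269
top {'intrinsics': array([[446.99502331,   0.        , 281.35996387],
       [  0.        , 446.99502331, 203.51966222],
       [  0.        ,   0.        ,   1.        ]]), 'R': array([[ 0.00783349, -0.99996162, -0.00392298],
       [-0.99691532, -0.00750313, -0.07812526],
       [ 0.07809282,  0.00452287, -0.99693583]]), 't': array([0.00232586, 0.52817645, 1.12533883])}
side {'intrinsics': array([[476.03578294,   0.        , 270.91621198],
       [  0.        , 476.03578294, 215.76649883],
       [  0.        ,   0.        ,   1.        ]]), 'R': array([[-0.91874168, -0.39451009, -0.01659848],
       [-0.23942148,  0.59001088, -0.7710801 ],
       [ 0.31399217, -0.7044494 , -0.63652177]]), 't': array([0.49731655, 0.23178553, 1.0997754 ])}
wrist {'intrinsics': array([[339.65795754,   0.        , 281.98609523],
       [  0.        , 339.65795754, 209.50700769],
       [  0.        ,   0.        ,   1.        ]]), 'hand_eye': array([[ 4.98688234e-04, -2.75844736e-01,  9.61202077e-01,
        -1.61857068e-01],
       [ 9.99999873e-01,  2.13031460e-04, -4.57681661e-04,
         1.09981948e-03],
       [-7.85172044e-05,  9.61202183e-01,  2.75844807e-01,
        -7.61034641e-02],
       [ 0.00000000e+00,  0.00000000e+00,  0.00000000e+00,
         1.00000000e+00]])}
```

View pics/top0.png

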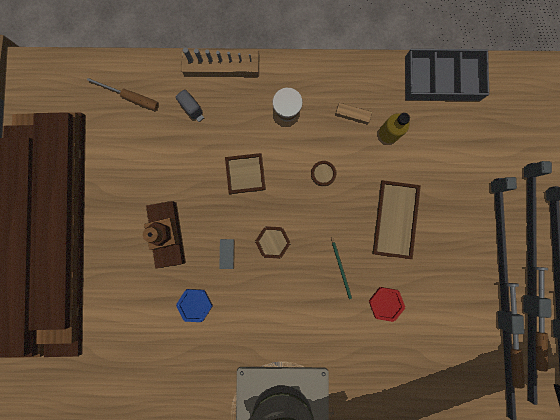

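View pics/side0.png

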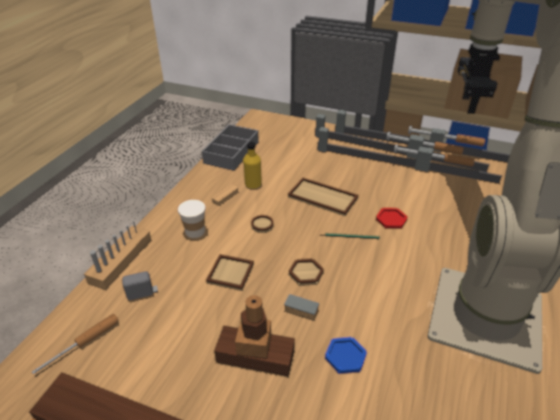

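View pics/wrist0.png

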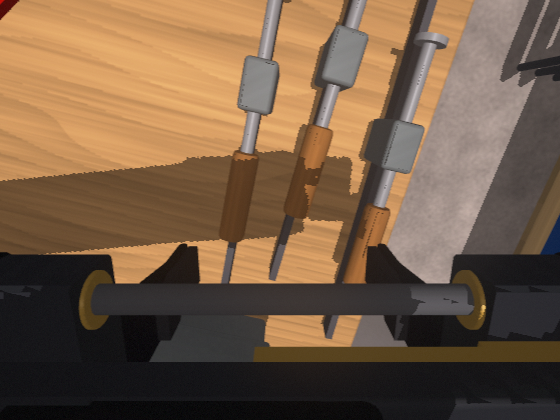

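The top view shows the stack at about (155,235). The nests are square (245,173), round (323,173), hexagon (272,242) and plank (397,219). The cup is at (287,103) and the glue bottle at (397,127).

```bash
python3 - <<'E'
import cv2,numpy as np
im=cv2.imread("pics/top0.png")
cv2.imwrite("pics/z1.png",cv2.resize(im[190:280,130:240],None,fx=7,fy=6.6,interpolation=cv2.INTER_CUBIC))
cv2.imwrite("pics/z2.png",cv2.resize(im[140:270,215:430],(800,484),interpolation=cv2.INTER_CUBIC))
s=cv2.imread("pics/side0.png")
cv2.imwrite("pics/z3.png",cv2.resize(s[280:390,200:320],None,fx=5.4,fy=5.4,interpolation=cv2.INTER_CUBIC))
E
```

```text
(no output)
```

View pics/z1.png

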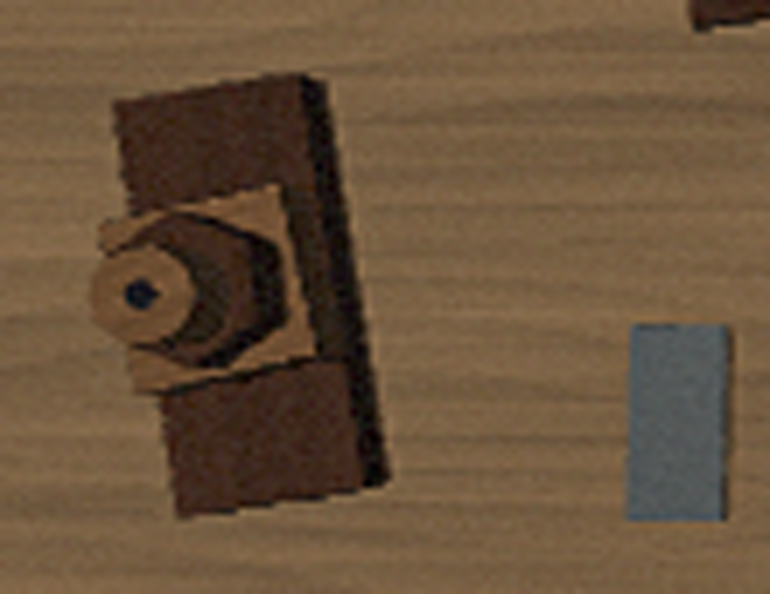

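View pics/z2.png

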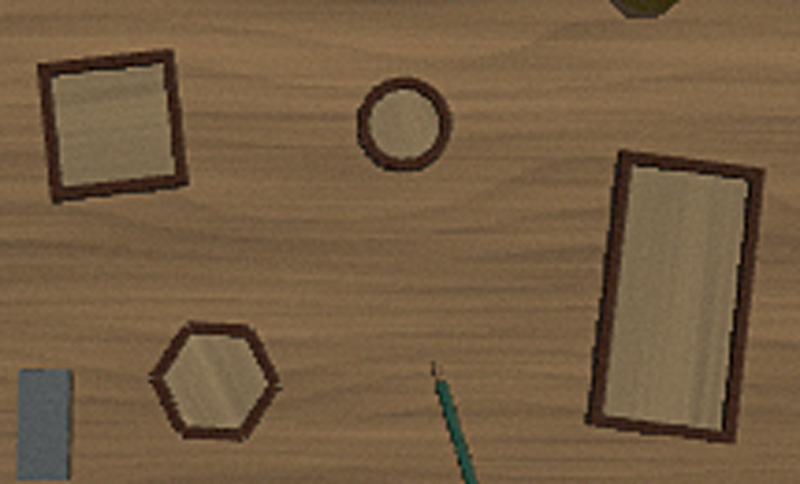

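View pics/z3.png

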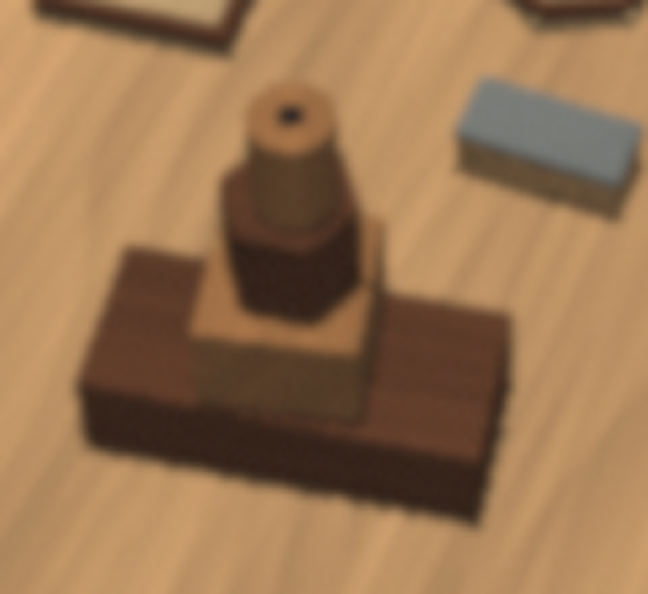

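```bash
cat > h.py <<'E'
from bench import r
import numpy as np,cv2
from scipy.spatial.transform import Rotation as Ro
def cam(n,st=None):
    c=r.camera_info(n);K=c['intrinsics']
    if 'R' in c: return K,c['R'].T,-c['R'].T@c['t']
    st=st or r.read_state()
    T=np.eye(4);T[:3,:3]=Ro.from_quat(st['eef_rot']).as_matrix();T[:3,3]=st['ee_pos'];T=T@c['hand_eye']
    return K,T[:3,:3],T[:3,3]
def onplane(n,px,z,st=None):
    K,R,o=cam(n,st);px=np.atleast_2d(px).astype(float)
    d=(np.c_[px,np.ones(len(px))]@np.linalg.inv(K).T)@R.T
    return (o+d*((z-o[2])/d[:,2])[:,None])[:,:2]
def proj(n,P,st=None):
    K,R,o=cam(n,st);q=(np.atleast_2d(P)-o)@R@K.T
    return q[:,:2]/q[:,2:]
def move(x,y,z,yaw=None):
    """print needed slide (cm) / roll for TCP target. yaw= world angle (deg) of jaw axis (mod 180); tool pointing down"""
    s=r.read_state();R=Ro.from_quat(s['eef_rot']).as_matrix()
    d=R.T@(np.array([x,y,z])-s['ee_pos'])*100
    cur=np.degrees(np.arctan2(R[1,1],R[0,1]))
    out=''
    if yaw is not None:
        # tool x down: +roll about x => world yaw decreases
        dl=-((yaw-cur+90)%180-90); out=f'roll {dl:.1f} (alt {dl+180 if dl<0 else dl-180:.1f})'
    print('slide',np.round(d,2),out,'jawyaw %.1f'%cur,'tilt',np.round(R[:,0],3),'j7 %.2f'%s['joint_positions'][6],'tcp',np.round(s['ee_pos'],4),'w %.4f'%s['width'],'t %.2f'%s['time'])
E
python3 - <<'E'
from h import *
im=cv2.imread("pics/top0.png")
hsv=cv2.cvtColor(im,cv2.COLOR_BGR2HSV)
for (x,y,w,h),nm in [((220,148,52,52),'square'),((305,155,37,37),'round'),((250,221,45,45),'hex'),((365,172,65,95),'plank')]:
    v=im[y:y+h,x:x+w]
    m=(hsv[y:y+h,x:x+w,2]<85).astype(np.uint8)
    cs,_=cv2.findContours(m,cv2.RETR_EXTERNAL,cv2.CHAIN_APPROX_NONE)
    c=max(cs,key=cv2.contourArea)[:,0]+[x,y]
    W=onplane('top',c,0.014)
    rc=cv2.minAreaRect((W*1000).astype(np.float32))
    (cx,cy),rad=cv2.minEnclosingCircle((W*1000).astype(np.float32))
    M=cv2.moments((W*1000).astype(np.float32))
    print(nm,len(c),'rect',np.round(rc[0],1),np.round(rc[1],1),round(rc[2],1),'circ',cx,cy,rad,'mom',M['m10']/M['m00'],M['m01']/M['m00'])
    ap=cv2.approxPolyDP((W*1000).astype(np.float32),6,True)[:,0]; print(np.round(ap).tolist())
z=lambda a:np.array(a,float)/[7,6.6]+[130,190]-[.45,.45]
print('disc top',onplane('top',z([141,294]),.176), 'side',onplane('side',np.array([[291,115]])/5.4+[200,280]-.4,.176))
print('sq',onplane('top',z([[280,187],[315,355],[137,393],[100,222]]),.088))
P=onplane('top',z([[113,102],[300,73],[363,488],[178,518]]),.044);print('pl',P,P.mean(0))
S=onplane('side',np.array([[125,248],[510,315],[478,460],[82,382]])/5.4+[200,280]-.4,.044);print('plside',S,S.mean(0))
S=onplane('side',np.array([[190,335],[365,355]])/5.4+[200,280]-.4,.088);print('sqside',S)
print('cup',onplane('top',[287,103],.086),'glue',onplane('top',[403,119],.15))
move(.5,.3,.3,0)
E
```

```text
square 144 rect [606.2 101.6] [98.5 95.8] 6.9 circ 606.3118286132812 102.4052734375 66.90179443359375 mom 606.5429198820633 101.7447065362526
[[660.0, 63.0], [649.0, 154.0], [552.0, 142.0], [566.0, 49.0]]
round 71 rect [ 608.9 -100.9] [62.7 62.3] 0.4 circ 608.474853515625 -100.58191680908203 33.583770751953125 mom 608.2835174592642 -100.80660138910268
[[635.0, -80.0], [619.0, -70.0], [588.0, -75.0], [577.0, -88.0], [583.0, -122.0], [599.0, -132.0], [625.0, -129.0], [640.0, -111.0]]
hex 99 rect [429.2  28.7] [80.3 86.4] 56.6 circ 429.62322998046875 28.356386184692383 45.130775451660156 mom 429.73125480372704 28.733277681346
[[470.0, 45.0], [429.0, 73.0], [391.0, 50.0], [389.0, 11.0], [425.0, -17.0], [468.0, 9.0]]
plank 224 rect [ 490.5 -288.4] [103.7 192.8] 82.9 circ 491.16156005859375 -287.9560241699219 107.17450714111328 mom 490.75580237457046 -288.5634842742616
[[592.0, -251.0], [404.0, -226.0], [392.0, -328.0], [577.0, -351.0]]
disc top [[0.4461356  0.29559449]] side [[0.44715374 0.29711482]]
sq [[0.48613425 0.27515091]
 [0.42515814 0.26147505]
 [0.41093672 0.32210188]
 [0.47288929 0.33676306]]
pl [[0.52000462 0.34727906]
 [0.53159184 0.28035986]
 [0.37481777 0.2537299 ]
 [0.36307317 0.31920541]] [0.44737185 0.30014356]
plside [[0.53198207 0.28592641]
 [0.37693149 0.25663448]
 [0.36460647 0.32174169]
 [0.5177524  0.34853361]] [0.44781811 0.30320905]
sqside [[0.47217187 0.34047677]
 [0.40879036 0.32361255]]
cup [[ 0.77120236 -0.00584747]] glue [[ 0.71555429 -0.27308058]]
slide [ -7.72 -79.58 -55.74] roll -76.1 (alt 103.9) jawyaw -76.1 tilt [-0.     0.001 -1.   ] j7 -0.09 tcp [ 0.1502 -0.6064  0.2219] w 0.0868 t 0.15
```

```bash
python3 -c "
from h import *
move(.40,-.42,.34,-76.5)
move(.52,-.2,.34,-76.5)
move(.55,0,.34,-76.5)"
```

```text
slide [-11.79 -12.1  -28.73] roll 0.4 (alt -179.6) jawyaw -76.1 tilt [-0.     0.001 -1.   ] j7 -0.09 tcp [ 0.1502 -0.6064  0.2219] w 0.0868 t 0.15
slide [-11.77 -30.57 -45.67] roll 0.4 (alt -179.6) jawyaw -76.1 tilt [-0.     0.001 -1.   ] j7 -0.09 tcp [ 0.1502 -0.6064  0.2219] w 0.0868 t 0.15
slide [-11.75 -49.26 -53.39] roll 0.4 (alt -179.6) jawyaw -76.1 tilt [-0.     0.001 -1.   ] j7 -0.09 tcp [ 0.1502 -0.6064  0.2219] w 0.0868 t 0.15
```

```bash
python3 -m jog '[{"slide":[-4,0,0],"roll":0},{"slide":[-7,-2,-2],"roll":0},{"slide":[-10,-3.5,-5],"roll":0},{"slide":[-11.8,-5,-8],"roll":0},{"slide":[-11.8,-6.5,-11.5],"roll":0}]' 0 30
python3 -m jog '[{"slide":[0,-1.5,-3.7],"roll":0},{"slide":[0,-3,-7.4],"roll":0},{"slide":[0,-4.5,-11],"roll":0},{"slide":[0,-6,-14.7],"roll":0},{"slide":[0,-8,-18],"roll":0}]'
python3 -c "
from h import *
move(.55,-.1,.34,-76.5)
move(.5,.15,.34,-76.5)"
```

```text
time: 0.57
ee_pos: [0.2469, -0.516, 0.3449]
eef_rot: [0.703, 0.083, -0.701, 0.087]
ft_force: [0.4, -1.5, 1.0]
width: 0.0869
time: 0.98
ee_pos: [0.4042, -0.3941, 0.3443]
eef_rot: [0.703, 0.083, -0.701, 0.087]
ft_force: [0.5, 0.0, -0.3]
width: 0.0871
slide [  0.32 -25.09 -21.18] roll 0.3 (alt -179.7) jawyaw -76.2 tilt [ 0.002 -0.005 -1.   ] j7 -0.68 tcp [ 0.4042 -0.3941  0.3443] w 0.0871 t 0.98
slide [  0.19 -50.56 -22.28] roll 0.3 (alt -179.7) jawyaw -76.2 tilt [ 0.002 -0.005 -1.   ] j7 -0.68 tcp [ 0.4042 -0.3941  0.3443] w 0.0871 t 0.98
```

```bash
python3 -m jog '[{"slide":[0,-2.7,-2.7],"roll":0},{"slide":[0,-5.4,-5.4],"roll":0},{"slide":[0,-8.2,-7.5],"roll":0},{"slide":[0,-11.5,-10],"roll":0},{"slide":[0,-14.5,-12.5],"roll":0}]'
python3 -m jog '[{"slide":[0,-3,-2.6],"roll":0},{"slide":[0,-6.2,-4.8],"roll":0},{"slide":[0,-9.5,-6],"roll":0},{"slide":[0,-13.3,-6],"roll":0},{"slide":[0,-17.2,-6],"roll":0}]'
python3 -m jog '[{"slide":[0,-4,0],"roll":0},{"slide":[0,-8,0],"roll":0},{"slide":[0,-12,0],"roll":0},{"slide":[0,-16,0],"roll":0},{"slide":[0,-18,0],"roll":0}]'
python3 -c "
from h import *
move(.4466,.296,.30,-76.5)"
```

```text
time: 1.4
ee_pos: [0.4913, -0.2214, 0.3436]
eef_rot: [0.703, 0.083, -0.701, 0.087]
ft_force: [0.7, -0.4, 0.4]
width: 0.087
time: 1.82
ee_pos: [0.5083, -0.0384, 0.3421]
eef_rot: [0.702, 0.084, -0.702, 0.086]
ft_force: [0.0, 0.5, 0.8]
width: 0.0868
time: 2.23
ee_pos: [0.4632, 0.1415, 0.3416]
eef_rot: [0.702, 0.086, -0.701, 0.088]
ft_force: [0.0, 0.7, 0.0]
width: 0.0869
slide [  4.1  -15.4   -2.15] roll 0.6 (alt -179.4) jawyaw -75.9 tilt [ 0.002 -0.004 -1.   ] j7 -1.72 tcp [0.4632 0.1415 0.3416] w 0.0869 t 2.23
```

```bash
python3 -m jog '[{"slide":[0,-4,-0.5],"roll":0.6},{"slide":[0,-8,-1],"roll":0.6},{"slide":[1,-12,-1.6],"roll":0.6},{"slide":[3,-15.4,-2.2],"roll":0.6},{"slide":[4.1,-15.4,-2.2],"roll":0.6}]'
python3 - <<'E'
from h import *
st=r.read_state()
im=r.camera('wrist');cv2.imwrite('pics/w1.png',im[:,:,::-1])
move(.4466,.296,.146,-76.5)
print(proj('wrist',[[.4466,.296,.176],[.4466,.296,.132]],st))
E
```

```text
time: 2.65
ee_pos: [0.4435, 0.303, 0.2983]
eef_rot: [-0.702, -0.086, 0.702, -0.087]
ft_force: [-0.7, 0.6, -0.2]
width: 0.0875
slide [15.04  0.33 -0.21] roll 0.4 (alt -179.6) jawyaw -76.1 tilt [-0.003 -0.004 -1.   ] j7 -2.12 tcp [0.4442 0.2993 0.2964] w 0.0869 t 2.70
[[289.5845167  201.87267619]
 [288.63055653 190.52690652]]
```

View pics/w1.png

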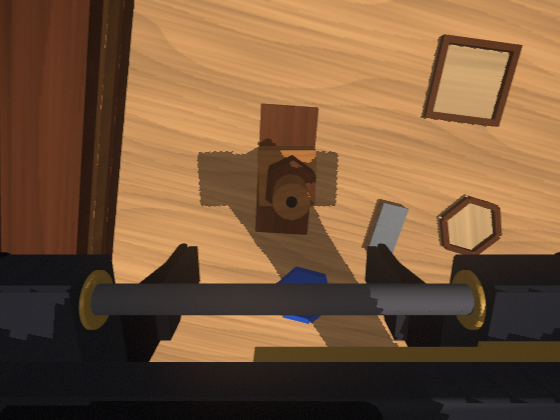

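The wrist picture shows the disc's bore at (291,202), within 2 px of the prediction (290,202). I'll descend now.

```bash
python3 -m jog '[{"slide":[3,0.3,-0.2],"roll":0},{"slide":[6,0.3,-0.2],"roll":0},{"slide":[8,0.3,-0.2],"roll":0},{"slide":[10,0.3,-0.2],"roll":0},{"slide":[10,0.3,-0.2],"roll":0}]'
python3 - <<'E'
from h import *
move(.4466,.296,.146,-76.5)
print(r.read_state()['ft_force'])
st=r.read_state()
im=r.camera('wrist');cv2.imwrite('pics/w2.png',im[:,:,::-1])
print(proj('wrist',[[.4466,.296,.176]],st))
E
```

```text
time: 3.12
ee_pos: [0.4457, 0.2939, 0.193]
eef_rot: [-0.699, -0.083, 0.705, -0.087]
ft_force: [-0.6, -0.9, -0.7]
width: 0.0872
slide [ 4.7  -0.21 -0.18] roll 0.3 (alt -179.7) jawyaw -76.2 tilt [-0.008 -0.007 -1.   ] j7 -2.16 tcp [0.4457 0.2939 0.193 ] w 0.0872 t 3.12
[-0.55981837 -0.91681875 -0.67010872]
[[276.77714434 248.91383097]]
```

View pics/w2.png

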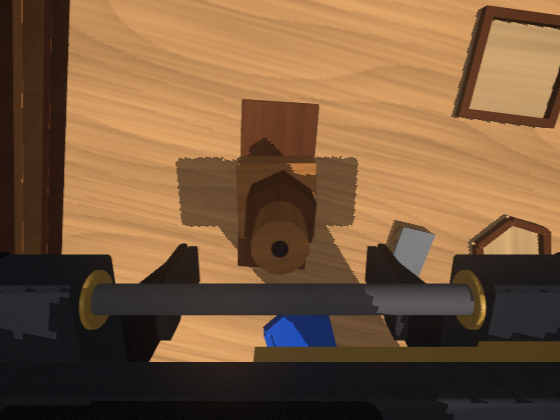

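```bash
python3 -m jog '[{"slide":[2,-0.1,-0.15],"roll":0},{"slide":[3.7,-0.1,-0.15],"roll":0},{"slide":[4.7,-0.1,-0.15],"roll":0},{"slide":[4.7,-0.1,-0.15],"roll":0},{"slide":[4.7,-0.1,-0.15],"roll":0}]'
python3 -c "
from h import *
move(.4466,.296,.146,-76.5)"
```

```text
time: 3.58
ee_pos: [0.4477, 0.2958, 0.1493]
eef_rot: [-0.7, -0.083, 0.704, -0.087]
ft_force: [0.2, -0.4, 1.0]
width: 0.0868
slide [ 0.33 -0.05  0.1 ] roll 0.3 (alt -179.7) jawyaw -76.2 tilt [-0.005 -0.005 -1.   ] j7 -2.19 tcp [0.4477 0.2958 0.1493] w 0.0868 t 3.58
```

```bash
python3 -m jog '[{"slide":[0.3,0,0.1],"roll":0},{"slide":[0.3,0,0.1],"roll":0},{"slide":[0.3,0,0.1],"roll":0},{"slide":[0.3,0,0.1],"roll":0},{"slide":[0.3,0,0.1],"roll":0}]' 1 15
python3 -m jog '[{"slide":[0,0,0],"roll":0},{"slide":[0,0,0],"roll":0},{"slide":[0,0,0],"roll":0},{"slide":[0,0,0],"roll":0}]' 1 15
python3 -m jog '[{"slide":[-1,0,0],"roll":0},{"slide":[-3,0,0],"roll":0},{"slide":[-6,0,0],"roll":0},{"slide":[-9,0,0],"roll":0},{"slide":[-9,0,0],"roll":0}]' 
python3 - <<'E'
from h import *
st=r.read_state()
for n in ['wrist','top','side']:
    im=r.camera(n);cv2.imwrite(f'pics/{n}3.png',im[:,:,::-1])
t=cv2.imread('pics/top3.png')
move(.6085,-.1007,.20,-82)
E
```

```text
time: 4.0
ee_pos: [0.4469, 0.2957, 0.1467]
eef_rot: [-0.7, -0.083, 0.704, -0.087]
ft_force: [-0.4, -0.1, -0.7]
width: 0.0618
time: 4.33
ee_pos: [0.4469, 0.2957, 0.1467]
eef_rot: [-0.7, -0.083, 0.704, -0.087]
ft_force: [-0.4, -0.4, 0.5]
width: 0.0351
time: 4.75
ee_pos: [0.4488, 0.2981, 0.243]
eef_rot: [0.703, 0.085, -0.701, 0.086]
ft_force: [0.9, 0.3, -0.4]
width: 0.0334
slide [ 3.84 42.36 -6.2 ] roll 5.8 (alt -174.2) jawyaw -76.2 tilt [-0.004 -0.005 -1.   ] j7 -2.14 tcp [0.4473 0.2961 0.237 ] w 0.0336 t 4.90
```

View pics/wrist3.png

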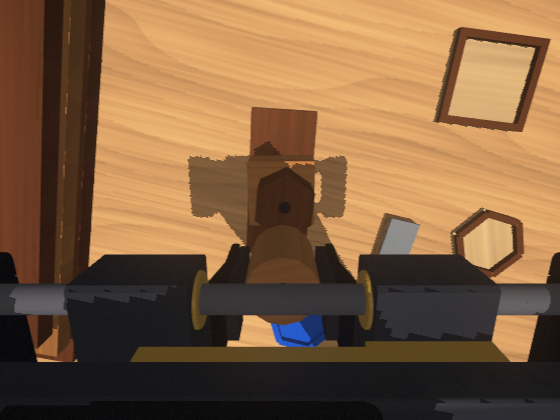

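View pics/side3.png

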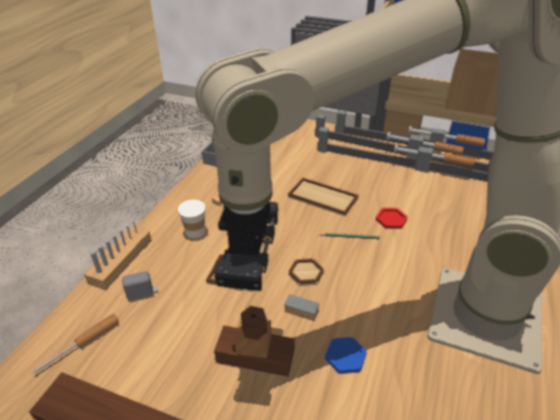

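Disc is held (34 mm), the hexagon stays in place with its bore at (284,208) in the wrist view. I'll carry the disc to the round nest.

```bash
python3 -m jog '[{"slide":[0,3,-0.5],"roll":1},{"slide":[0,7,-1],"roll":2},{"slide":[0,11,-1.6],"roll":3},{"slide":[0,15,-2.2],"roll":4},{"slide":[0,19,-2.8],"roll":5.8}]'
python3 -m jog '[{"slide":[0,4,-0.5],"roll":0},{"slide":[0,8,-1],"roll":0},{"slide":[0,12,-2],"roll":0},{"slide":[0,16,-2.2],"roll":0},{"slide":[0,19,-2.8],"roll":0}]'
python3 -c "
from h import *
move(.6085,-.1007,.1,-82)"
```

```text
time: 5.32
ee_pos: [0.5197, 0.1161, 0.2366]
eef_rot: [-0.703, -0.047, 0.708, -0.051]
ft_force: [1.5, 1.3, -1.5]
width: 0.0334
time: 5.73
ee_pos: [0.5731, -0.0725, 0.236]
eef_rot: [-0.702, -0.046, 0.709, -0.05]
ft_force: [1.0, 0.0, 1.3]
width: 0.0338
slide [13.59  3.21 -3.25] roll -0.2 (alt 179.8) jawyaw -82.2 tilt [-0.008 -0.007 -1.   ] j7 -1.52 tcp [ 0.5731 -0.0725  0.236 ] w 0.0338 t 5.73
```

```bash
python3 -m jog '[{"slide":[3,3.2,-2],"roll":0},{"slide":[6,3.2,-3.2],"roll":0},{"slide":[9,3.2,-3.2],"roll":0},{"slide":[12,3.2,-3.2],"roll":0},{"slide":[13.5,3.2,-3.2],"roll":0}]'
python3 -m jog '[{"slide":[0,0,0],"roll":0},{"slide":[0,0,0],"roll":0},{"slide":[0,0,0],"roll":0}]'
python3 - <<'E'
from h import *
st=r.read_state()
for n in ['wrist','side']:
    im=r.camera(n);cv2.imwrite(f'pics/{n}4.png',im[:,:,::-1])
move(.6085,-.1007,.04,-82)
s=cv2.imread('pics/side4.png')
cv2.imwrite('pics/s4z.png',cv2.resize(s[120:300,170:400],None,fx=3.3,fy=3.3))
E
```

```text
time: 6.15
ee_pos: [0.6052, -0.1006, 0.0953]
eef_rot: [-0.7, -0.047, 0.711, -0.05]
ft_force: [-0.7, -0.3, -0.3]
width: 0.0336
time: 6.4
ee_pos: [0.6053, -0.1005, 0.0958]
eef_rot: [-0.7, -0.047, 0.711, -0.05]
ft_force: [0.3, 1.0, 0.8]
width: 0.0337
slide [ 5.68  0.02 -0.32] roll -0.2 (alt 179.8) jawyaw -82.2 tilt [-0.013 -0.005 -1.   ] j7 -1.54 tcp [ 0.6061 -0.1006  0.0968] w 0.0336 t 6.50
```

View pics/s4z.png

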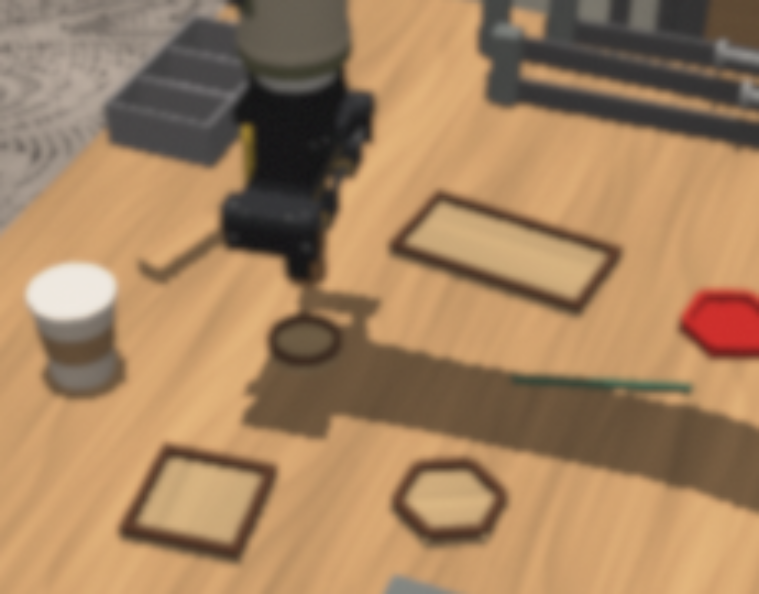

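View pics/wrist4.png

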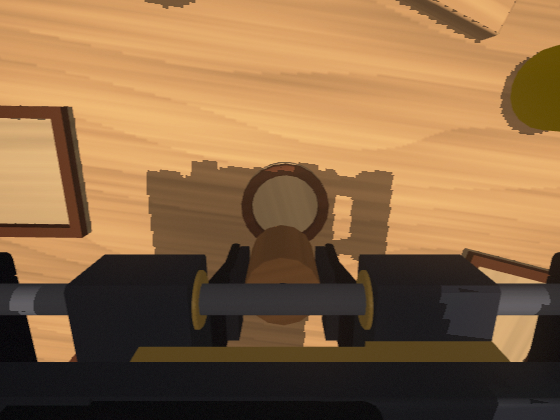

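The disc hangs above the round nest; the nest is at about (286,204) in the wrist view. I'll cross-check the centre.

```bash
python3 - <<'E'
from h import *
st=r.read_state()
print(onplane('wrist',[[285.5,204]],.014,st), onplane('side',[[306/3.3+170-.3,339/3.3+120-.3]],.012))
E
python3 -m jog '[{"slide":[2,0,-0.3],"roll":0},{"slide":[4,0,-0.3],"roll":0},{"slide":[5.5,0,-0.3],"roll":0},{"slide":[5.5,0,-0.3],"roll":0},{"slide":[5.5,0,-0.3],"roll":0}]'
python3 -c "
from h import *
move(.6085,-.1007,.0215,-82)"
```

```text
[[ 0.61564762 -0.10315938]] [[ 0.60934246 -0.09782896]]
time: 6.92
ee_pos: [0.6086, -0.1004, 0.0426]
eef_rot: [-0.701, -0.047, 0.71, -0.05]
ft_force: [0.3, 0.5, 0.3]
width: 0.0334
slide [ 2.11  0.02 -0.02] roll -0.2 (alt 179.8) jawyaw -82.2 tilt [-0.013 -0.005 -1.   ] j7 -1.57 tcp [ 0.6086 -0.1004  0.0426] w 0.0334 t 6.92
```

```bash
python3 -m jog '[{"slide":[1,0,-0.12],"roll":0},{"slide":[1.6,0,-0.12],"roll":0},{"slide":[2.1,0,-0.12],"roll":0},{"slide":[2.1,0,-0.12],"roll":0},{"slide":[2.1,0,-0.12],"roll":0}]'
python3 -c "
from h import *
print(r.read_state()['ft_force'])
move(.6095,-.1007,.0207,-82)"
```

```text
time: 7.33
ee_pos: [0.6094, -0.1004, 0.0215]
eef_rot: [-0.701, -0.047, 0.71, -0.05]
ft_force: [0.5, -0.9, -0.2]
width: 0.0334
[ 0.51491314 -0.91137179 -0.23940384]
slide [ 0.08  0.03 -0.  ] roll -0.2 (alt 179.8) jawyaw -82.2 tilt [-0.013 -0.005 -1.   ] j7 -1.58 tcp [ 0.6094 -0.1004  0.0215] w 0.0334 t 7.33
```

```bash
python3 -m jog '[{"slide":[0.1,0,0],"roll":0},{"slide":[0.1,0,0],"roll":0},{"slide":[0.1,0,0],"roll":0}]' 
python3 -m jog '[{"slide":[0,0,0],"roll":0},{"slide":[0,0,0],"roll":0},{"slide":[0,0,0],"roll":0},{"slide":[0,0,0],"roll":0},{"slide":[0,0,0],"roll":0}]' 0
python3 -m jog '[{"slide":[-2,0,0],"roll":0},{"slide":[-5,0,0],"roll":0},{"slide":[-9,0,0],"roll":0},{"slide":[-13,0,0],"roll":0},{"slide":[-17,0,0],"roll":0}]' 0
python3 - <<'E'
from h import *
move(.4473,.296,.237,-76)
E
```

```text
time: 7.58
ee_pos: [0.6095, -0.1004, 0.0207]
eef_rot: [-0.701, -0.047, 0.71, -0.05]
ft_force: [0.9, 0.7, 1.9]
width: 0.0336
time: 8.0
ee_pos: [0.6095, -0.1004, 0.0207]
eef_rot: [-0.701, -0.047, 0.71, -0.05]
ft_force: [0.0, 0.8, 0.1]
width: 0.0592
time: 8.42
ee_pos: [0.6113, -0.0993, 0.1925]
eef_rot: [-0.701, -0.047, 0.71, -0.05]
ft_force: [1.1, 0.2, 0.1]
width: 0.0856
slide [ -4.44 -41.38  10.91] roll -6.2 (alt 173.8) jawyaw -82.2 tilt [-0.013 -0.005 -1.   ] j7 -1.51 tcp [ 0.6113 -0.0993  0.1925] w 0.0856 t 8.42
```

```bash
python3 -m jog '[{"slide":[-4.5,-2,0],"roll":0},{"slide":[-4.5,-6,1],"roll":0},{"slide":[-4.5,-10,2],"roll":0},{"slide":[-4.5,-14,3],"roll":0},{"slide":[-4.5,-18,4],"roll":0}]'
python3 -m jog '[{"slide":[0,-4,1],"roll":-2},{"slide":[0,-8,2],"roll":-4},{"slide":[0,-12,3],"roll":-6},{"slide":[0,-15,4],"roll":-6},{"slide":[0,-17,5],"roll":-6}]'
python3 -m jog '[{"slide":[0,0,0],"roll":0},{"slide":[0,0,0],"roll":0},{"slide":[0,0,0],"roll":0}]'
python3 - <<'E'
from h import *
move(.4473,.296,.237,-76)
import pickle
for n in ['top','side','wrist']:
    pickle.dump(r.read_state(),open('st5.pkl','wb'))
    im=r.camera(n);cv2.imwrite(f'pics/{n}5.png',im[:,:,::-1])
s=cv2.imread('pics/wrist5.png')
cv2.imwrite('pics/w5z.png',cv2.resize(s[100:260,220:440],None,fx=3.6,fy=3.6,interpolation=cv2.INTER_CUBIC))
s=cv2.imread('pics/side5.png')
cv2.imwrite('pics/s5z.png',cv2.resize(s[160:390,150:350],None,fx=2.6,fy=2.6,interpolation=cv2.INTER_CUBIC))
s=cv2.imread('pics/top5.png')
cv2.imwrite('pics/t5z.png',cv2.resize(s[140:280,120:350],None,fx=3.4,fy=3.4,interpolation=cv2.INTER_CUBIC))
E
```

```text
time: 8.83
ee_pos: [0.5478, 0.073, 0.2378]
eef_rot: [-0.701, -0.047, 0.71, -0.05]
ft_force: [0.5, 0.7, 0.6]
width: 0.0869
time: 9.25
ee_pos: [0.4731, 0.2383, 0.2382]
eef_rot: [-0.697, -0.086, 0.706, -0.088]
ft_force: [0.8, 0.8, 0.5]
width: 0.0873
time: 9.5
ee_pos: [0.4736, 0.2374, 0.2381]
eef_rot: [-0.697, -0.085, 0.706, -0.088]
ft_force: [0.2, -0.2, 0.1]
width: 0.0868
slide [ 0.11 -6.32  1.13] roll 0.0 (alt -180.0) jawyaw -76.0 tilt [-0.012 -0.005 -1.   ] j7 -1.99 tcp [0.4736 0.2374 0.2381] w 0.0868 t 9.50
```

View pics/w5z.png

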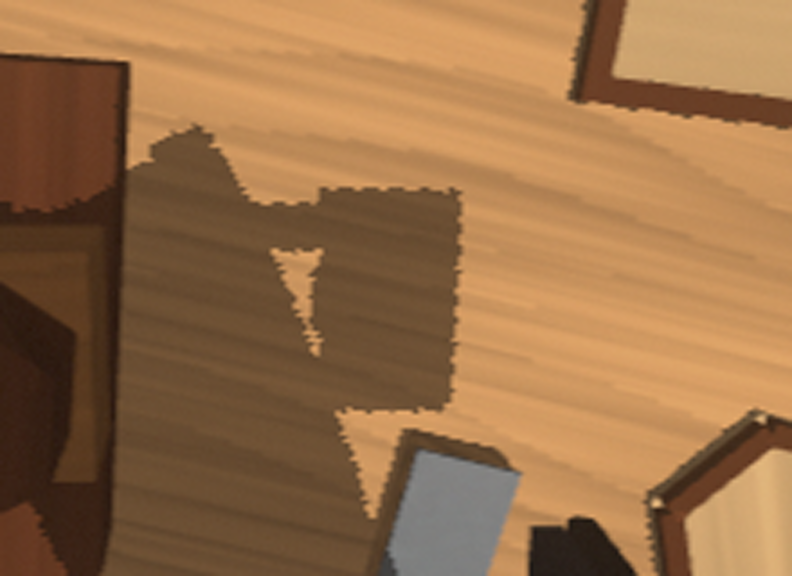

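View pics/s5z.png

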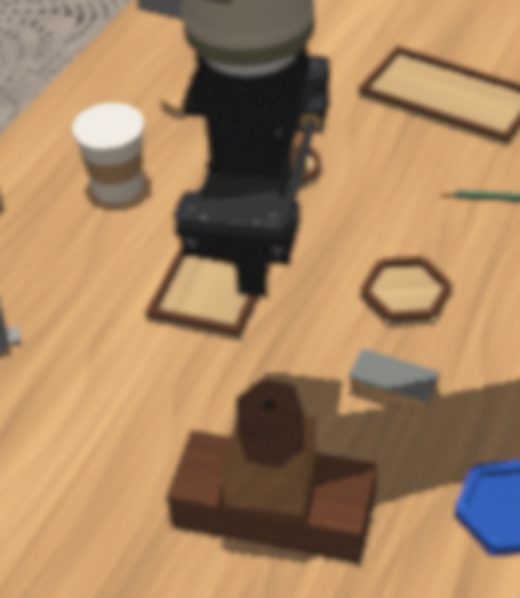

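View pics/t5z.png

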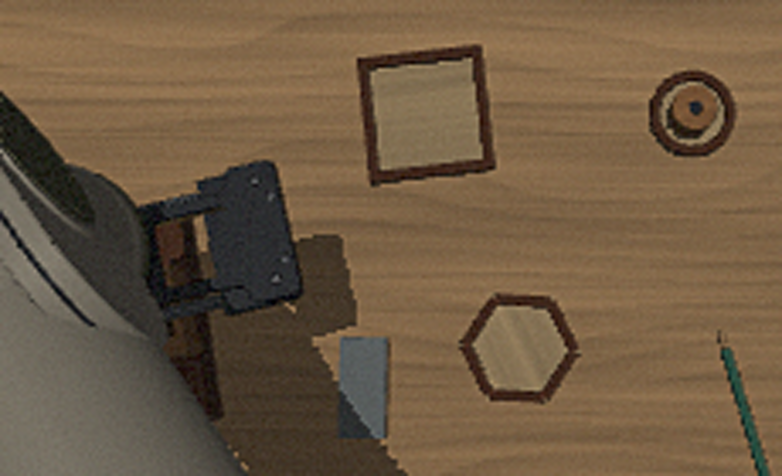

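Disc sits in the round nest (bore at about (324.7,171.5) in the top view). Next I'll measure the hexagon in the wrist image.

```bash
python3 - <<'E'
from h import *
print('disc',onplane('top',[[696/3.4+120-.4,107/3.4+140-.4]],.05),'nest',onplane('top',[[692/3.4+119.6,113.5/3.4+139.6]],.014))
s=cv2.imread('pics/side5.png')
print('hex bore side',onplane('side',[[268/2.6+150-.3,405/2.6+160-.3]],.132))
s=cv2.imread('pics/wrist5.png')
z=cv2.resize(s[100:260,130:280],None,fx=3.7,fy=3.7,interpolation=cv2.INTER_CUBIC)
cv2.imwrite('pics/w5y.png',cv2.convertScaleAbs(z,alpha=1.8,beta=10))
E
```

```text
disc [[ 0.60839435 -0.10095917]] nest [[ 0.60886348 -0.10121681]]
hex bore side [[0.45005203 0.29840512]]
```

View pics/w5y.png

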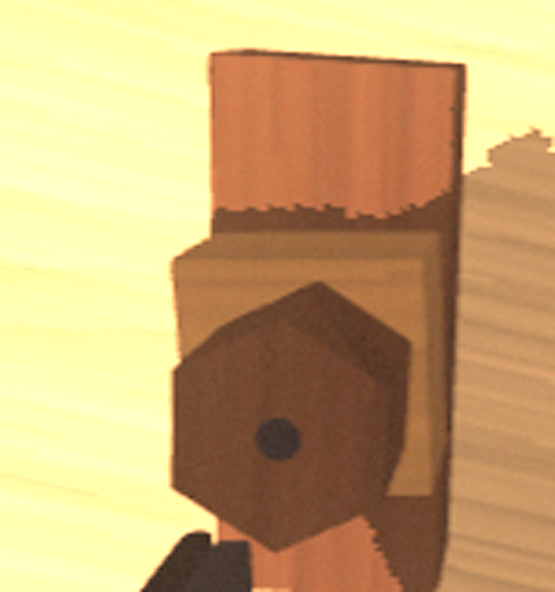

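```bash
python3 - <<'E'
from h import *
import pickle
st=pickle.load(open('st5.pkl','rb'))
f=lambda a:np.array(a,float)/3.7+[130,100]-.4
W=onplane('wrist',f([[278,438],[278,318],[172,370],[172,487],[277,550],[388,490],[388,385]]),.132,st)
print(np.round(W*1000,1))
c=W[0];print(np.round([np.degrees(np.arctan2(*(p-c)[::-1]))%60 for p in W[1:]],1), W[1:].mean(0))
W=onplane('wrist',f([[173,258],[423,258],[435,495]]),.088,st);print(W*1000,[np.degrees(np.arctan2(*(W[j]-W[i])[::-1])) for i,j in ((0,1),(1,2))])
W=onplane('wrist',f([[210,52],[464,65]]),.044,st);print(W*1000,[np.degrees(np.arctan2(*(W[j]-W[i])[::-1])) for i,j in ((0,1),)])
move(.448,.297,.18,-76.5)
E
```

```text
[[449.8 295.2]
 [476.8 300.1]
 [459.7 320.6]
 [432.6 316.4]
 [423.1 290.7]
 [443.6 268.9]
 [467.8 273.9]]
[10.2  8.7  9.1  9.7 16.7 10. ] [0.45057622 0.29508693]
[[473.5438117  335.66697048]
 [488.52289539 275.17754644]
 [427.58789893 258.90876656]] [np.float64(-76.09155272191853), np.float64(-165.0515121532963)]
[[521.11279513 346.04157839]
 [534.38409672 278.32760409]] [np.float64(-78.91112382537702)]
slide [ 5.8  -6.48  1.  ] roll 0.4 (alt -179.6) jawyaw -76.1 tilt [-0.012 -0.005 -1.   ] j7 -1.99 tcp [0.474  0.2368 0.238 ] w 0.0872 t 9.65
```

```bash
python3 -m jog '[{"slide":[0,-3,0.5],"roll":2},{"slide":[0,-6.4,0.9],"roll":4},{"slide":[3,-6.4,0.9],"roll":4.2},{"slide":[6,-6.4,0.9],"roll":4.2},{"slide":[6,-6.4,0.9],"roll":4.2}]'
python3 -m jog '[{"slide":[0,0,0],"roll":0},{"slide":[0,0,0],"roll":0}]'
python3 -c "
from h import *
move(.4498,.2965,.1025,-80.3)
st=r.read_state()
im=r.camera('wrist');cv2.imwrite('pics/w6.png',im[:,:,::-1]); print(proj('wrist',[.4498,.2965,.132],st))
"
```

```text
time: 10.07
ee_pos: [0.4475, 0.294, 0.173]
eef_rot: [-0.698, -0.057, 0.711, -0.062]
ft_force: [-0.1, -1.1, -0.4]
width: 0.087
time: 10.23
ee_pos: [0.4481, 0.293, 0.1735]
eef_rot: [-0.698, -0.056, 0.712, -0.062]
ft_force: [0.1, -0.2, -1.3]
width: 0.0875
slide [ 7.09 -0.36 -0.37] roll -0.1 (alt 179.9) jawyaw -80.4 tilt [-0.019 -0.009 -1.   ] j7 -2.23 tcp [0.4481 0.293  0.1735] w 0.0875 t 10.23
[[275.13019413 231.84758077]]
```

View pics/w6.png

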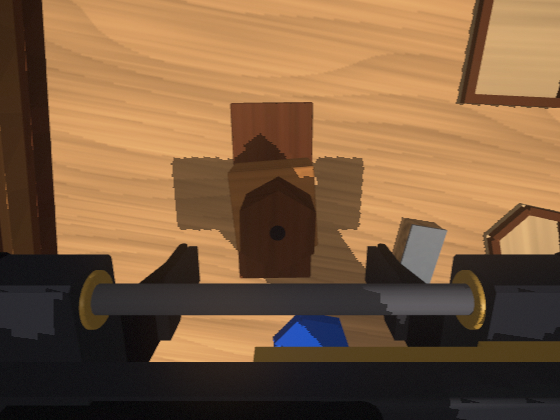

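```bash
python3 -m jog '[{"slide":[2,-0.25,-0.35],"roll":0},{"slide":[4,-0.25,-0.35],"roll":0},{"slide":[6,-0.25,-0.35],"roll":0},{"slide":[7.2,-0.25,-0.35],"roll":0},{"slide":[7.2,-0.25,-0.35],"roll":0}]'
python3 -c "
from h import *
move(.4498,.2955,.1025,-80.3)
"
```

```text
time: 10.7
ee_pos: [0.4499, 0.2951, 0.101]
eef_rot: [-0.697, -0.056, 0.712, -0.061]
ft_force: [-1.1, -0.5, 0.9]
width: 0.0875
slide [-0.15 -0.04  0.  ] roll -0.2 (alt 179.8) jawyaw -80.5 tilt [-0.02  -0.009 -1.   ] j7 -2.29 tcp [0.4499 0.2951 0.101 ] w 0.0875 t 10.70
```

```bash
python3 -m jog '[{"slide":[-0.2,0,0],"roll":0},{"slide":[-0.2,0,0],"roll":0},{"slide":[-0.2,0,0],"roll":0},{"slide":[-0.2,0,0],"roll":0},{"slide":[-0.2,0,0],"roll":0}]' 1 20
python3 -m jog '[{"slide":[0,0,0],"roll":0},{"slide":[0,0,0],"roll":0},{"slide":[0,0,0],"roll":0},{"slide":[0,0,0],"roll":0}]' 1
python3 -m jog '[{"slide":[-1,0,0],"roll":0},{"slide":[-3,0,0],"roll":0},{"slide":[-6,0,0],"roll":0},{"slide":[-9,0,0],"roll":0},{"slide":[-9,0,0],"roll":0}]' 
python3 - <<'E'
from h import *
print(r.read_state()['ft_force'])
move(.4297,.0287,.15,-62)
E
```

```text
time: 11.12
ee_pos: [0.4503, 0.2953, 0.1037]
eef_rot: [-0.698, -0.056, 0.711, -0.061]
ft_force: [0.3, 0.1, 0.0]
width: 0.0617
time: 11.45
ee_pos: [0.4504, 0.2954, 0.104]
eef_rot: [-0.698, -0.056, 0.711, -0.061]
ft_force: [0.8, -0.3, 3.6]
width: 0.048
time: 11.87
ee_pos: [0.4538, 0.2982, 0.2001]
eef_rot: [-0.7, -0.057, 0.709, -0.06]
ft_force: [-0.6, 0.7, -1.3]
width: 0.048
[-0.55981156  0.7177107  -1.25103741]
slide [ 5.17 26.17  6.79] roll -18.5 (alt 161.5) jawyaw -80.5 tilt [-0.012 -0.005 -1.   ] j7 -2.23 tcp [0.4538 0.2982 0.2001] w 0.0480 t 11.87
```

```bash
python3 -m jog '[{"slide":[0,3,1],"roll":-2},{"slide":[0,7,2],"roll":-6},{"slide":[0,11,3],"roll":-10},{"slide":[0,15,4],"roll":-14},{"slide":[0,19,5],"roll":-18.5}]'
python3 -m jog '[{"slide":[0,0,0],"roll":0},{"slide":[0,0,0],"roll":0}]'
python3 -c "
from h import *
move(.4297,.0287,.08,-61)"
```

```text
time: 12.28
ee_pos: [0.4356, 0.1021, 0.2017]
eef_rot: [-0.682, -0.171, 0.69, -0.172]
ft_force: [0.5, 0.1, -0.4]
width: 0.0479
time: 12.45
ee_pos: [0.4357, 0.0995, 0.2021]
eef_rot: [-0.682, -0.169, 0.69, -0.171]
ft_force: [-1.1, 0.5, -1.2]
width: 0.0476
slide [12.26  5.97  3.69] roll -1.1 (alt 178.9) jawyaw -62.1 tilt [-0.01  -0.006 -1.   ] j7 -1.40 tcp [0.4357 0.0995 0.2021] w 0.0476 t 12.45
```

```bash
python3 -m jog '[{"slide":[2,3,2],"roll":0},{"slide":[5,6,3.7],"roll":0},{"slide":[9,6,3.7],"roll":0},{"slide":[12,6,3.7],"roll":0},{"slide":[12,6,3.7],"roll":0}]'
python3 -m jog '[{"slide":[0,0,0],"roll":0},{"slide":[0,0,0],"roll":0}]'
python3 - <<'E'
from h import *
im=r.camera('side');cv2.imwrite('pics/s7.png',cv2.resize(im[190:320,230:400,::-1],None,fx=4,fy=4,interpolation=cv2.INTER_CUBIC))
move(.4297,.0287,.022,-62)
E
```

```text
time: 12.87
ee_pos: [0.4261, 0.029, 0.0779]
eef_rot: [-0.68, -0.17, 0.693, -0.17]
ft_force: [-1.6, 0.3, -1.0]
width: 0.0477
time: 13.03
ee_pos: [0.4265, 0.0305, 0.079]
eef_rot: [-0.679, -0.171, 0.693, -0.171]
ft_force: [0.2, 0.2, -0.8]
width: 0.0478
slide [ 5.75  0.27 -0.25] roll -0.1 (alt 179.9) jawyaw -62.1 tilt [-0.017 -0.005 -1.   ] j7 -1.33 tcp [0.4272 0.0302 0.0795] w 0.0478 t 13.08
```

View pics/s7.png

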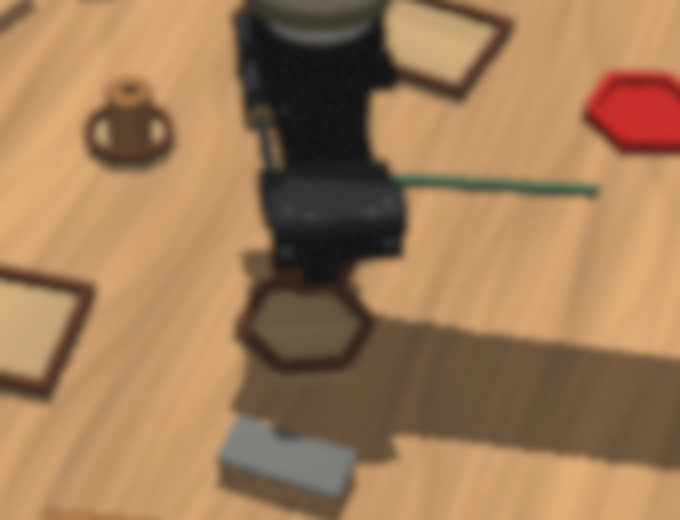

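```bash
python3 -c "
from h import *
print(onplane('side',[[307/4+230-.4,319/4+190-.4]],.014))"
python3 -m jog '[{"slide":[2,0.2,-0.2],"roll":0},{"slide":[4,0.2,-0.2],"roll":0},{"slide":[5.4,0.2,-0.2],"roll":0},{"slide":[5.4,0.2,-0.2],"roll":0},{"slide":[5.4,0.2,-0.2],"roll":0}]'
python3 -c "
from h import *
move(.4297,.0287,.022,-61)"
```

```text
[[0.43053697 0.03002495]]
time: 13.5
ee_pos: [0.4298, 0.0297, 0.0268]
eef_rot: [-0.68, -0.171, 0.692, -0.171]
ft_force: [0.5, -0.2, -1.2]
width: 0.0479
slide [0.48 0.08 0.05] roll -1.0 (alt 179.0) jawyaw -62.0 tilt [-0.016 -0.004 -1.   ] j7 -1.40 tcp [0.4298 0.0297 0.0268] w 0.0479 t 13.50
```

```bash
python3 -m jog '[{"slide":[0.3,0,0],"roll":0},{"slide":[0.5,0,0],"roll":0},{"slide":[0.5,0,0],"roll":0},{"slide":[0.5,0,0],"roll":0}]' 
python3 -m jog '[{"slide":[0,0,0],"roll":0},{"slide":[0,0,0],"roll":0},{"slide":[0,0,0],"roll":0},{"slide":[0,0,0],"roll":0},{"slide":[0,0,0],"roll":0}]' 0
python3 -m jog '[{"slide":[-2,0,0],"roll":0},{"slide":[-5,0,0],"roll":0},{"slide":[-9,0,0],"roll":0},{"slide":[-13,0,0],"roll":0},{"slide":[-17,0,0],"roll":0}]' 0
python3 -m jog '[{"slide":[-2,0,0],"roll":0},{"slide":[-2,0,0],"roll":0},{"slide":[-2,0,0],"roll":0}]'
python3 - <<'E'
from h import *
move(.45,.25,.22,-76)
im=r.camera('top');cv2.imwrite('pics/t8.png',cv2.resize(im[140:280,120:350,::-1],None,fx=3.4,fy=3.4,interpolation=cv2.INTER_CUBIC))
im=r.camera('side');cv2.imwrite('pics/s8.png',cv2.resize(im[180:390,200:400,::-1],None,fx=2.8,fy=2.8,interpolation=cv2.INTER_CUBIC))
E
```

```text
time: 13.83
ee_pos: [0.4301, 0.0296, 0.0223]
eef_rot: [-0.681, -0.17, 0.692, -0.171]
ft_force: [-0.4, 0.3, -1.1]
width: 0.0479
time: 14.25
ee_pos: [0.4301, 0.0296, 0.0223]
eef_rot: [-0.681, -0.17, 0.692, -0.171]
ft_force: [0.2, -0.5, 0.5]
width: 0.0737
time: 14.67
ee_pos: [0.4321, 0.0307, 0.1942]
eef_rot: [-0.681, -0.171, 0.692, -0.171]
ft_force: [2.2, -0.4, 0.7]
width: 0.0866
time: 14.92
ee_pos: [0.433, 0.0308, 0.2152]
eef_rot: [-0.681, -0.17, 0.691, -0.172]
ft_force: [0.2, -1.2, -0.6]
width: 0.0868
slide [ -0.61 -18.56 -11.78] roll 14.0 (alt -166.0) jawyaw -62.0 tilt [-0.012 -0.005 -1.   ] j7 -1.22 tcp [0.433  0.0308 0.2152] w 0.0868 t 14.92
```

View pics/t8.png

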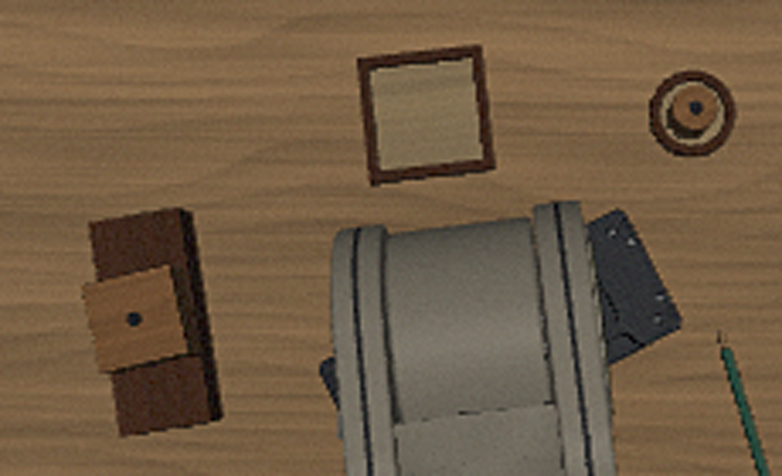

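View pics/s8.png

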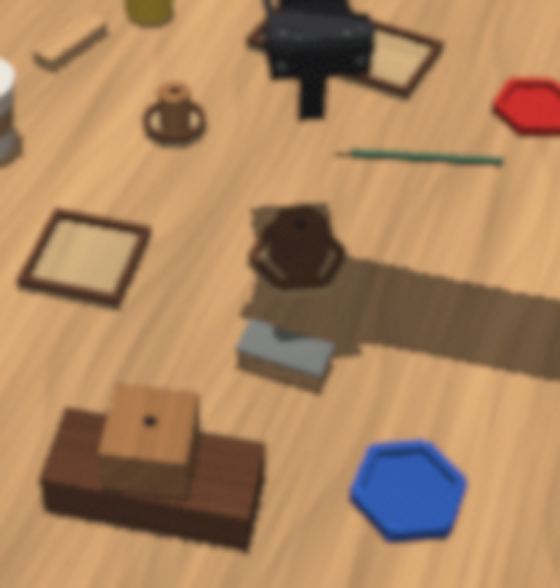

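```bash
python3 - <<'E'
from h import *
f=lambda a:np.array(a,float)/3.4+[120,140]-.4
g=lambda a:np.array(a,float)/2.8+[200,180]-.4
print('hex',onplane('side',g([[302,224]]),.05))
print('sqbore',onplane('top',f([[134,319]]),.088),onplane('side',g([[151,421]]),.088))
W=onplane('top',f([[82,287],[170,265],[189,352],[102,372]]),.088);print(W,W.mean(0))
d=lambda a,b:np.degrees(np.arctan2(*(b-a)[::-1]))
print(d(W[0],W[1]),d(W[1],W[2])+90,d(W[3],W[2]),d(W[0],W[3])+90)
W=onplane('top',f([[90,222],[182,207],[211,418],[121,436]]),.044);print(W,W.mean(0))
print(d(W[0],W[1]),d(W[1],W[2])+90,d(W[3],W[2]),d(W[0],W[3])+90)
P=onplane('side',g([[66,408],[265,443],[248,525],[44,483]]),.044);
move(.447,.297,.2,-76)
E
```

```text
hex [[0.42855475 0.03069481]]
sqbore [[0.44858821 0.29947203]] [[0.44946771 0.30028118]]
[[0.47090156 0.33698424]
 [0.48695978 0.27505293]
 [0.42566814 0.25995619]
 [0.41114535 0.32095992]] [0.44866871 0.29823832]
-75.46385043488202 -76.16291372214621 -76.60919845111096 -74.9886555513821
[[0.52029011 0.34633718]
 [0.53192916 0.27855022]
 [0.37716409 0.25316251]
 [0.36356937 0.31869832]] [0.44823818 0.29918706]
-80.25728937530047 -80.68415158577386 -78.28080631608834 -79.99831178731546
slide [  1.18 -22.8  -13.86] roll 14.0 (alt -166.0) jawyaw -62.0 tilt [-0.016 -0.005 -1.   ] j7 -1.22 tcp [0.4318 0.0307 0.2133] w 0.0872 t 15.02
```

```bash
python3 -m jog '[{"slide":[0,-3.4,-2],"roll":3},{"slide":[0,-7,-4],"roll":6},{"slide":[0,-10.5,-6],"roll":9},{"slide":[0,-14,-8],"roll":12},{"slide":[0,-17.5,-10.5],"roll":14}]'
python3 -m jog '[{"slide":[0,-1,0],"roll":0},{"slide":[0,-1,0],"roll":0}]'
python3 - <<'E'
from h import *
move(.449,.299,.13,-75.9)
E
```

```text
time: 15.43
ee_pos: [0.441, 0.2346, 0.211]
eef_rot: [-0.695, -0.084, 0.708, -0.086]
ft_force: [1.4, -1.0, 0.6]
width: 0.0873
time: 15.6
ee_pos: [0.4362, 0.2482, 0.2092]
eef_rot: [-0.694, -0.087, 0.71, -0.088]
ft_force: [0.1, -0.6, 0.1]
width: 0.0872
slide [ 7.88 -4.6  -2.66] roll 0.1 (alt -179.9) jawyaw -75.8 tilt [-0.022 -0.004 -1.   ] j7 -2.04 tcp [0.4362 0.2482 0.2092] w 0.0872 t 15.60
```

```bash
python3 -m jog '[{"slide":[0,-2.5,-1.5],"roll":0},{"slide":[0,-4.6,-2.6],"roll":0},{"slide":[3,-4.6,-2.6],"roll":0},{"slide":[6,-4.6,-2.6],"roll":0},{"slide":[7.5,-4.6,-2.6],"roll":0}]'
python3 -m jog '[{"slide":[0,0,0],"roll":0},{"slide":[0,0,0],"roll":0},{"slide":[0,0,0],"roll":0}]'
python3 - <<'E'
from h import *
move(.449,.299,.06,-75.9)
st=r.read_state();im=r.camera('wrist');cv2.imwrite('pics/w9.png',im[:,:,::-1])
print(proj('wrist',[.449,.299,.088],st))
E
```

```text
time: 16.02
ee_pos: [0.447, 0.2968, 0.1294]
eef_rot: [-0.692, -0.086, 0.711, -0.088]
ft_force: [0.1, 0.5, -0.7]
width: 0.087
time: 16.27
ee_pos: [0.4473, 0.2963, 0.1298]
eef_rot: [-0.692, -0.086, 0.711, -0.088]
ft_force: [1.1, -0.2, -0.4]
width: 0.087
slide [ 6.97 -0.22 -0.42] roll 0.1 (alt -179.9) jawyaw -75.8 tilt [-0.027 -0.007 -1.   ] j7 -2.21 tcp [0.4473 0.2963 0.1298] w 0.0870 t 16.27
[[276.87723369 231.05176333]]
```

View pics/w9.png

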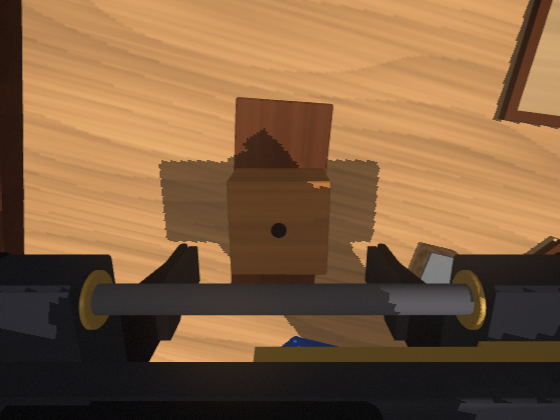

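```bash
python3 -m jog '[{"slide":[2,-0.15,-0.4],"roll":0},{"slide":[4,-0.15,-0.4],"roll":0},{"slide":[6,-0.15,-0.4],"roll":0},{"slide":[6.7,-0.15,-0.4],"roll":0},{"slide":[6.7,-0.15,-0.4],"roll":0}]'
python3 -c "
from h import *
move(.449,.299,.06,-75.9)
print(r.read_state()['ft_force'])"
```

```text
time: 16.73
ee_pos: [0.4491, 0.2982, 0.0628]
eef_rot: [-0.692, -0.086, 0.711, -0.088]
ft_force: [0.0, 0.6, 0.4]
width: 0.087
slide [ 0.28 -0.08 -0.01] roll 0.1 (alt -179.9) jawyaw -75.8 tilt [-0.027 -0.007 -1.   ] j7 -2.27 tcp [0.4491 0.2982 0.0628] w 0.0870 t 16.73
[0.02927242 0.64914992 0.38105935]
```

```bash
python3 -m jog '[{"slide":[0.2,0,0],"roll":0},{"slide":[0.2,0,0],"roll":0},{"slide":[0.2,0,0],"roll":0},{"slide":[0.2,0,0],"roll":0},{"slide":[0.2,0,0],"roll":0}]' 1 25
python3 -m jog '[{"slide":[0,0,0],"roll":0},{"slide":[0,0,0],"roll":0},{"slide":[0,0,0],"roll":0}]' 1
python3 -m jog '[{"slide":[-1,0,0],"roll":0},{"slide":[-3,0,0],"roll":0},{"slide":[-6,0,0],"roll":0},{"slide":[-9,0,0],"roll":0},{"slide":[-9,0,0],"roll":0}]' 
python3 - <<'E'
from h import *
move(.606,.1015,.12,-82.7)
im=r.camera('side');cv2.imwrite('pics/s10.png',cv2.resize(im[180:390,150:350,::-1],None,fx=2.8,fy=2.8,interpolation=cv2.INTER_CUBIC))
E
```

```text
time: 17.15
ee_pos: [0.4495, 0.2984, 0.0615]
eef_rot: [-0.692, -0.086, 0.711, -0.088]
ft_force: [-0.4, -0.7, 4.9]
width: 0.0639
time: 17.4
ee_pos: [0.4495, 0.2984, 0.0616]
eef_rot: [-0.692, -0.086, 0.711, -0.088]
ft_force: [0.1, -1.0, 0.9]
width: 0.0639
time: 17.82
ee_pos: [0.4538, 0.3012, 0.1576]
eef_rot: [-0.695, -0.087, 0.708, -0.087]
ft_force: [-0.3, 0.9, -0.0]
width: 0.0635
slide [ 3.52 23.09 -9.94] roll 6.9 (alt -173.1) jawyaw -75.8 tilt [-0.019 -0.002 -1.   ] j7 -2.20 tcp [0.4538 0.3012 0.1576] w 0.0635 t 17.82
```

View pics/s10.png

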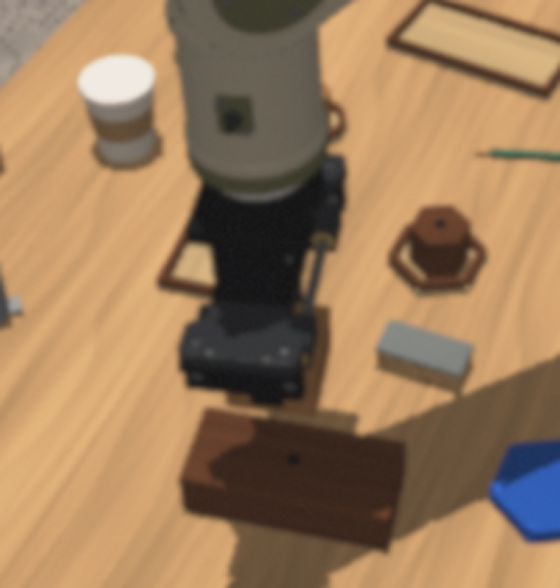

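Square lifted alone, plank stays put. Carrying it to the square nest.

```bash
python3 - <<'E'
from h import *
f=lambda a:np.array(a,float)/3.4+[120,140]-.4
g=lambda a:np.array(a,float)/2.8+[200,180]-.4
d=lambda a,b:np.degrees(np.arctan2(*(b-a)[::-1]))
for W in (onplane('top',f([[358,58],[481,45],[495,170],[371,185]]),.014),onplane('side',g([[57,210],[150,230],[118,306],[20,284]]),.012)):
    print(W.mean(0),d(W[0],W[1]),d(W[1],W[2])+90,d(W[3],W[2]),d(W[0],W[3])+90)
E
python3 -m jog '[{"slide":[0,3.5,-1.5],"roll":1},{"slide":[0,7.2,-3],"roll":2},{"slide":[0,11,-4.5],"roll":4},{"slide":[0,14.5,-6],"roll":6},{"slide":[0,18,-8],"roll":6.9}]'
python3 -m jog '[{"slide":[0,0,0],"roll":0},{"slide":[0,0,0],"roll":0}]'
python3 -c "
from h import *
move(.606,.1015,.08,-82.7)"
```

```text
[0.60678438 0.1014144 ] -83.48754385706751 -83.03489732920269 -82.63902349636594 -83.21003728160778
[0.60686361 0.10707851] -174.30213735714435 188.0142244268376 -173.85701777872393 188.1744360210951
time: 18.28
ee_pos: [0.5748, 0.1431, 0.1525]
eef_rot: [-0.698, -0.043, 0.714, -0.045]
ft_force: [1.1, 0.7, -0.5]
width: 0.0638
time: 18.45
ee_pos: [0.5756, 0.1398, 0.151]
eef_rot: [-0.697, -0.041, 0.714, -0.044]
ft_force: [-0.6, 1.4, -0.6]
width: 0.0636
slide [ 7.05  4.15 -2.74] roll -0.5 (alt 179.5) jawyaw -83.2 tilt [-0.024 -0.006 -1.   ] j7 -1.99 tcp [0.5756 0.1398 0.151 ] w 0.0636 t 18.45
```

```bash
python3 -m jog '[{"slide":[1,2,-1.5],"roll":0},{"slide":[3,3.9,-2.8],"roll":0},{"slide":[5,3.9,-2.9],"roll":0},{"slide":[7,3.9,-2.9],"roll":0},{"slide":[7,3.9,-2.9],"roll":0}]'
python3 -m jog '[{"slide":[0,0,0],"roll":0},{"slide":[0,0,0],"roll":0}]'
python3 - <<'E'
from h import *
move(.6066,.103,.035,-83)
im=r.camera('side');cv2.imwrite('pics/s11.png',cv2.resize(im[200:330,150:350,::-1],None,fx=4,fy=4,interpolation=cv2.INTER_CUBIC))
E
```

```text
time: 18.87
ee_pos: [0.6041, 0.1044, 0.076]
eef_rot: [-0.695, -0.041, 0.717, -0.044]
ft_force: [-0.6, 0.0, -1.4]
width: 0.0639
time: 19.03
ee_pos: [0.6034, 0.1056, 0.0763]
eef_rot: [-0.694, -0.042, 0.717, -0.045]
ft_force: [-0.1, 0.5, -1.6]
width: 0.0636
slide [ 4.12  0.29 -0.42] roll 0.0 (alt -180.0) jawyaw -83.0 tilt [-0.032 -0.006 -0.999] j7 -1.96 tcp [0.6034 0.1056 0.0763] w 0.0636 t 19.03
```

View pics/s11.png

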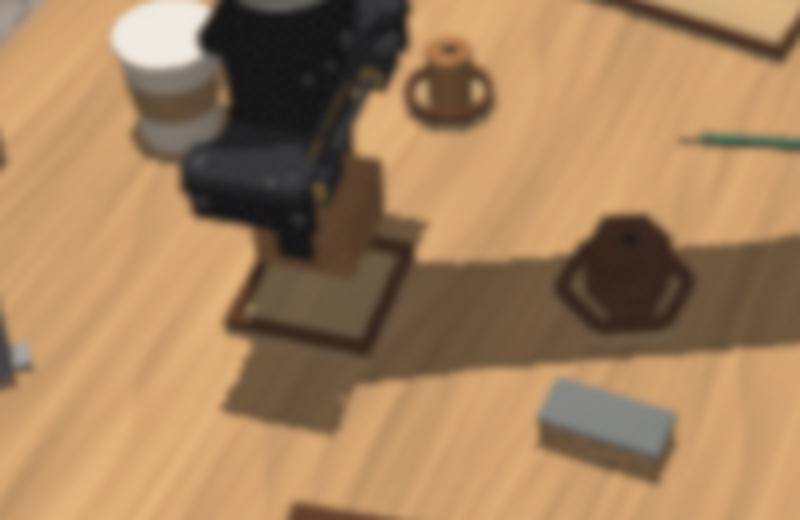

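```bash
python3 -m jog '[{"slide":[1.5,0.25,-0.4],"roll":0},{"slide":[3,0.25,-0.4],"roll":0},{"slide":[4.1,0.25,-0.4],"roll":0},{"slide":[4.1,0.25,-0.4],"roll":0},{"slide":[4.1,0.25,-0.4],"roll":0}]'
python3 -c "
from h import *
move(.6066,.103,.0236,-83)
print(r.read_state()['ft_force'])"
```

```text
time: 19.5
ee_pos: [0.6062, 0.1031, 0.0347]
eef_rot: [-0.694, -0.042, 0.717, -0.045]
ft_force: [0.0, 0.1, -0.6]
width: 0.0641
slide [ 1.1   0.01 -0.08] roll 0.0 (alt -180.0) jawyaw -83.0 tilt [-0.033 -0.006 -0.999] j7 -1.98 tcp [0.6062 0.1031 0.0347] w 0.0641 t 19.50
[ 0.04024886  0.13305716 -0.56897453]
```

```bash
python3 -m jog '[{"slide":[0.5,0,-0.1],"roll":0},{"slide":[0.9,0,-0.1],"roll":0},{"slide":[1.05,0,-0.1],"roll":0},{"slide":[1.05,0,-0.1],"roll":0}]'
python3 -m jog '[{"slide":[0.1,0,0],"roll":0},{"slide":[0,0,0],"roll":0},{"slide":[0,0,0],"roll":0},{"slide":[0,0,0],"roll":0},{"slide":[0,0,0],"roll":0}]' 0
python3 -m jog '[{"slide":[-2,0,0],"roll":0},{"slide":[-5,0,0],"roll":0},{"slide":[-9,0,0],"roll":0},{"slide":[-13,0,0],"roll":0},{"slide":[-13,0,0],"roll":0}]' 0
python3 -m jog '[{"slide":[-2,-4,0],"roll":0},{"slide":[-2,-8,1],"roll":0},{"slide":[-2,-11,3],"roll":1},{"slide":[-2,-13,6],"roll":2},{"slide":[-2,-15,9],"roll":3}]'
python3 - <<'E'
from h import *
im=r.camera('side');cv2.imwrite('pics/s12.png',cv2.resize(im[160:390,150:350,::-1],None,fx=2.6,fy=2.6,interpolation=cv2.INTER_CUBIC))
im=r.camera('top');cv2.imwrite('pics/t12.png',cv2.resize(im[140:280,120:350,::-1],None,fx=3.4,fy=3.4,interpolation=cv2.INTER_CUBIC))
move(.448,.299,.12,-80.2)
E
```

```text
time: 19.83
ee_pos: [0.6069, 0.1032, 0.0241]
eef_rot: [-0.694, -0.042, 0.717, -0.045]
ft_force: [0.2, 0.4, -1.6]
width: 0.0638
time: 20.25
ee_pos: [0.607, 0.1032, 0.0243]
eef_rot: [-0.694, -0.042, 0.717, -0.045]
ft_force: [-0.1, 0.3, 0.4]
width: 0.085
time: 20.67
ee_pos: [0.6147, 0.1056, 0.1626]
eef_rot: [-0.698, -0.042, 0.713, -0.044]
ft_force: [0.4, 1.2, 1.0]
width: 0.0869
time: 21.08
ee_pos: [0.5057, 0.2458, 0.1842]
eef_rot: [-0.699, -0.025, 0.714, -0.026]
ft_force: [-0.5, -0.4, 0.4]
width: 0.0868
slide [ 6.6  -5.5   4.89] roll -5.3 (alt 174.7) jawyaw -85.5 tilt [-0.022 -0.003 -1.   ] j7 -2.22 tcp [0.5025 0.2482 0.185 ] w 0.0872 t 21.18
```

View pics/s12.png

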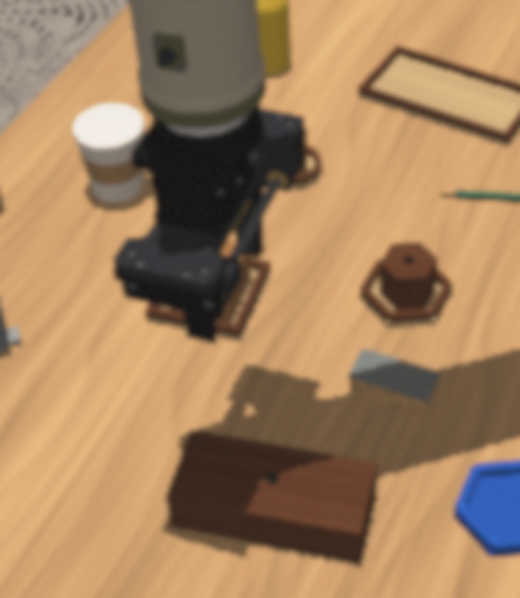

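View pics/t12.png

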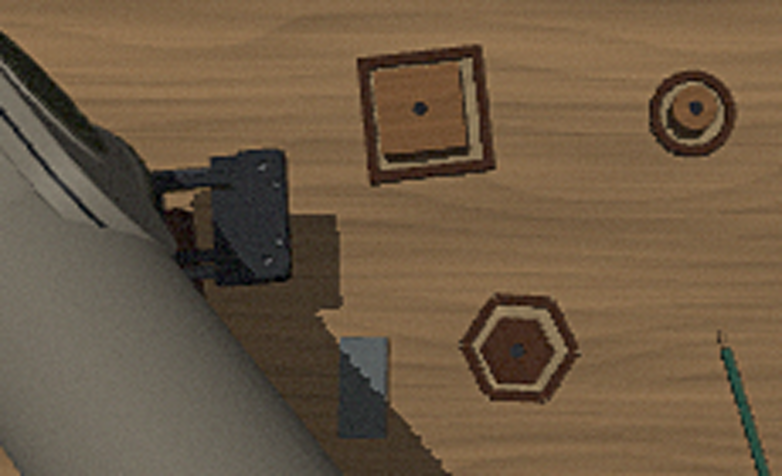

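All three sit in their nests (bores in the crop: square (419,107), hexagon (518,351), disc (696,107)). I'll verify them, then go for the plank.

```bash
python3 - <<'E'
from h import *
f=lambda a:np.array(a,float)/3.4+[120,140]-.4
print(onplane('top',f([[419,107],[518,351],[696,107]]),.05))
print('plank bore side',onplane('side',np.array([[271,478]])/2.6+[150,160]-.3,.044))
E
python3 -m jog '[{"slide":[0,-3,2],"roll":-2},{"slide":[0,-5.5,4.9],"roll":-4},{"slide":[2,-5.5,4.9],"roll":-5.3},{"slide":[5,-5.5,4.9],"roll":-5.3},{"slide":[6.5,-5.5,4.9],"roll":-5.3}]'
python3 -m jog '[{"slide":[0,0,0],"roll":0},{"slide":[0,0,0],"roll":0},{"slide":[0,0,0],"roll":0}]'
python3 - <<'E'
from h import *
move(.448,.299,.017,-80.2)
st=r.read_state();im=r.camera('wrist');cv2.imwrite('pics/w13.png',im[:,:,::-1])
print(proj('wrist',[.448,.299,.044],st))
E
```

```text
[[ 0.60691295  0.10370544]
 [ 0.42782822  0.02882183]
 [ 0.60839435 -0.10095917]]
plank bore side [[0.4496213 0.302111 ]]
time: 21.6
ee_pos: [0.447, 0.2986, 0.1188]
eef_rot: [-0.696, -0.06, 0.712, -0.062]
ft_force: [-0.4, -0.4, -1.2]
width: 0.0869
time: 21.85
ee_pos: [0.4476, 0.2989, 0.1197]
eef_rot: [-0.697, -0.06, 0.712, -0.061]
ft_force: [0.0, -0.3, 0.4]
width: 0.0869
slide [10.27 -0.   -0.27] roll 0.0 (alt -180.0) jawyaw -80.2 tilt [-0.021 -0.004 -1.   ] j7 -2.29 tcp [0.4476 0.2989 0.1197] w 0.0869 t 21.85
[[280.67069494 217.25655672]]
```

View pics/w13.png

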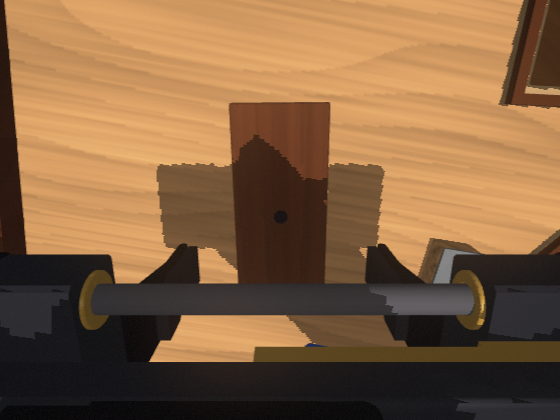

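```bash
python3 -m jog '[{"slide":[3,0,-0.2],"roll":0},{"slide":[6,0,-0.2],"roll":0},{"slide":[8,0,-0.2],"roll":0},{"slide":[9.3,0,-0.25],"roll":0},{"slide":[9.3,0,-0.25],"roll":0}]'
python3 -m jog '[{"slide":[0,0,0],"roll":0},{"slide":[0,0,0],"roll":0}]'
python3 -c "
from h import *
move(.448,.299,.0165,-80.2)
print(r.read_state()['ft_force'])"
```

```text
time: 22.32
ee_pos: [0.4478, 0.2985, 0.0256]
eef_rot: [-0.696, -0.059, 0.713, -0.061]
ft_force: [-0.2, 0.3, -0.9]
width: 0.0868
time: 22.48
ee_pos: [0.4486, 0.2991, 0.027]
eef_rot: [-0.697, -0.06, 0.712, -0.061]
ft_force: [0.7, -0.7, 0.8]
width: 0.087
slide [1.05 0.   0.04] roll -0.0 (alt 180.0) jawyaw -80.2 tilt [-0.021 -0.004 -1.   ] j7 -2.37 tcp [0.4486 0.2991 0.027 ] w 0.0870 t 22.48
[ 0.65347751 -0.7041955   0.8017209 ]
```

```bash
python3 -m jog '[{"slide":[0.6,0,0],"roll":0},{"slide":[1,0,0],"roll":0},{"slide":[1,0,0],"roll":0},{"slide":[1,0,0],"roll":0}]'
python3 -m jog '[{"slide":[0,0,0],"roll":0},{"slide":[0,0,0],"roll":0},{"slide":[0,0,0],"roll":0},{"slide":[0,0,0],"roll":0},{"slide":[0,0,0],"roll":0}]' 1 35
python3 -m jog '[{"slide":[0,0,0],"roll":0},{"slide":[0,0,0],"roll":0},{"slide":[0,0,0],"roll":0}]'
python3 -m jog '[{"slide":[-1,0,0],"roll":0},{"slide":[-2.5,0,0],"roll":0},{"slide":[-5,0,0],"roll":0},{"slide":[-8,0,0],"roll":0},{"slide":[-8,0,0],"roll":0}]' 
python3 - <<'E'
from h import *
print(r.read_state()['ft_force'])
move(.56,.12,.2,-87)
move(.4905,-.2885,.2,-97.1)
im=r.camera('wrist');cv2.imwrite('pics/w14.png',im[:,:,::-1])
E
```

```text
time: 22.82
ee_pos: [0.4484, 0.2991, 0.017]
eef_rot: [-0.697, -0.06, 0.712, -0.061]
ft_force: [0.5, 0.7, 0.1]
width: 0.0871
time: 23.23
ee_pos: [0.4485, 0.2992, 0.0172]
eef_rot: [-0.697, -0.06, 0.712, -0.061]
ft_force: [0.1, 1.0, 1.0]
width: 0.0674
time: 23.48
ee_pos: [0.4484, 0.2993, 0.0172]
eef_rot: [-0.697, -0.06, 0.712, -0.061]
ft_force: [-0.1, 1.7, 0.0]
width: 0.0675
time: 23.9
ee_pos: [0.4521, 0.3015, 0.1026]
eef_rot: [-0.699, -0.061, 0.71, -0.06]
ft_force: [1.3, 2.2, -2.2]
width: 0.0678
[ 1.27517836  2.18100315 -2.15378111]
slide [-9.9  19.7  -7.39] roll 6.8 (alt -173.2) jawyaw -80.2 tilt [-0.015  0.    -1.   ] j7 -2.31 tcp [0.4521 0.3015 0.1026] w 0.0678 t 23.90
slide [-9.8  58.77  6.42] roll 16.9 (alt -163.1) jawyaw -80.2 tilt [-0.015  0.    -1.   ] j7 -2.31 tcp [0.4521 0.3015 0.1026] w 0.0678 t 23.90
```

View pics/w14.png

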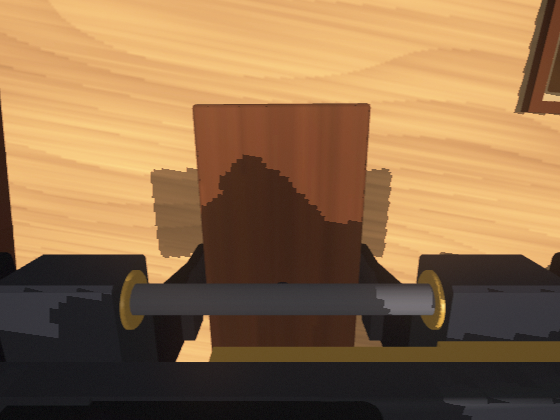

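Plank is held straight (67.8 mm). Lifting higher, then carrying it across.

```bash
python3 -m jog '[{"slide":[-3,1,0],"roll":0},{"slide":[-6,3,-0.5],"roll":0},{"slide":[-9,6,-1],"roll":1},{"slide":[-10,9.5,-1.5],"roll":2},{"slide":[-10,13,-2],"roll":3}]'
python3 -m jog '[{"slide":[0,3.7,-0.5],"roll":1},{"slide":[0,7.5,-1],"roll":2},{"slide":[0,11.3,-1.2],"roll":3},{"slide":[0,15,-1.2],"roll":4},{"slide":[0,18.7,-1.2],"roll":5}]'
python3 -m jog '[{"slide":[0,3.7,1.2],"roll":1},{"slide":[0,7.5,2.4],"roll":2},{"slide":[0,11,3.6],"roll":3},{"slide":[0,14,4.8],"roll":4},{"slide":[0,16,6],"roll":5}]'
python3 -m jog '[{"slide":[0,0,0],"roll":0},{"slide":[0,0,0],"roll":0}]'
python3 - <<'E'
from h import *
move(.4905,-.2885,.08,-97.1)
E
```

```text
time: 24.37
ee_pos: [0.496, 0.1754, 0.202]
eef_rot: [-0.701, -0.042, 0.711, -0.042]
ft_force: [1.7, -0.0, -4.5]
width: 0.068
time: 24.78
ee_pos: [0.5294, -0.0109, 0.2007]
eef_rot: [-0.702, -0.011, 0.712, -0.011]
ft_force: [2.0, 0.7, -3.5]
width: 0.068
time: 25.2
ee_pos: [0.4723, -0.1762, 0.2005]
eef_rot: [-0.701, 0.022, 0.713, 0.021]
ft_force: [-0.3, -0.5, -3.1]
width: 0.0676
time: 25.37
ee_pos: [0.4707, -0.1779, 0.1994]
eef_rot: [-0.7, 0.023, 0.714, 0.023]
ft_force: [0.3, -0.5, -2.8]
width: 0.0679
slide [11.9  10.89 -2.92] roll 3.4 (alt -176.6) jawyaw -93.7 tilt [-0.019 -0.    -1.   ] j7 -1.43 tcp [ 0.4707 -0.1779  0.1994] w 0.0679 t 25.37
```

```bash
python3 -m jog '[{"slide":[0,4,-1],"roll":1.5},{"slide":[1.5,7.5,-2],"roll":3},{"slide":[4,10.8,-2.8],"roll":3.4},{"slide":[7,10.8,-2.8],"roll":3.4},{"slide":[9.5,10.8,-2.8],"roll":3.4}]'
python3 -m jog '[{"slide":[1,0,0],"roll":0},{"slide":[1,0,0],"roll":0},{"slide":[1,0,0],"roll":0}]'
python3 - <<'E'
from h import *
move(.4905,-.2885,.05,-97.1)
s=cv2.imread('pics/side0.png')
cv2.imwrite('pics/s0p.png',cv2.resize(s[160:230,270:370],None,fx=7,fy=7,interpolation=cv2.INTER_CUBIC))
im=r.camera('side');cv2.imwrite('pics/s15.png',cv2.resize(im[100:240,230:430,::-1],None,fx=4,fy=4,interpolation=cv2.INTER_CUBIC))
E
```

```text
time: 25.78
ee_pos: [0.4896, -0.2879, 0.1012]
eef_rot: [-0.698, 0.044, 0.713, 0.044]
ft_force: [-0.7, 0.7, -4.4]
width: 0.0674
time: 26.03
ee_pos: [0.4899, -0.2867, 0.0915]
eef_rot: [-0.698, 0.043, 0.713, 0.044]
ft_force: [0.1, -0.5, -2.6]
width: 0.0674
slide [ 4.15  0.17 -0.16] roll 0.0 (alt -180.0) jawyaw -97.1 tilt [-0.021  0.002 -1.   ] j7 -1.41 tcp [ 0.4899 -0.2867  0.0915] w 0.0674 t 26.03
```

View pics/s0p.png

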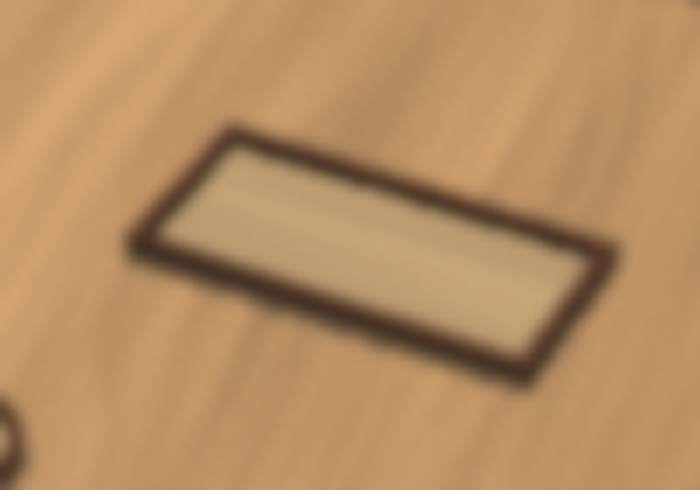

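View pics/s15.png

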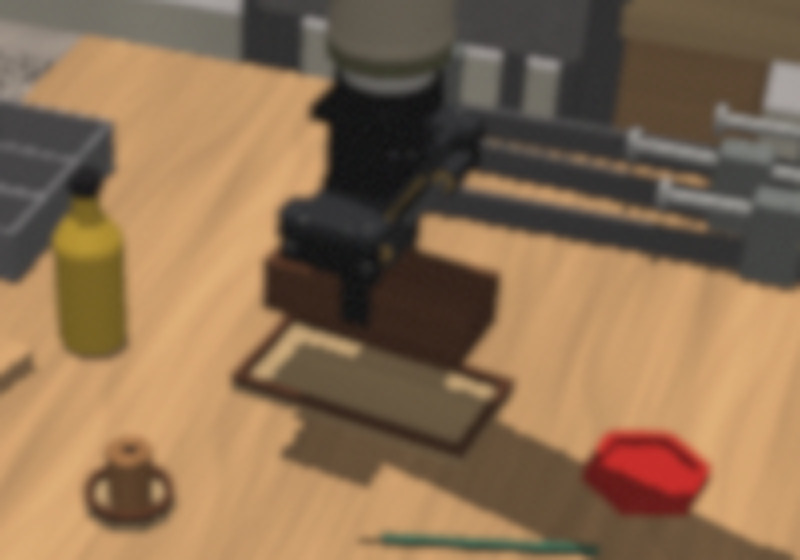

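```bash
python3 - <<'E'
from h import *
d=lambda a,b:np.degrees(np.arctan2(*(b-a)[::-1]))
for W in (onplane('side',np.array([[230,124],[622,248],[530,380],[128,240]])/7+[270,160]-.4,.014),onplane('top',np.array([[620,150],[765,170],[735,440],[587,423]])/3.721+[215,140]-.4,.014)):
    print(np.round(W*1000),W.mean(0),d(W[0],W[1]),d(W[3],W[2]),d(W[1],W[2]),d(W[0],W[3]))
E
python3 -m jog '[{"slide":[1.5,0.1,-0.15],"roll":0},{"slide":[3,0.1,-0.15],"roll":0},{"slide":[4.1,0.1,-0.15],"roll":0},{"slide":[4.1,0.1,-0.15],"roll":0},{"slide":[4.1,0.1,-0.15],"roll":0}]'
python3 -c "
from h import *
move(.4905,-.2875,.024,-97.1)"
```

```text
[[ 581. -347.]
 [ 391. -322.]
 [ 402. -221.]
 [ 591. -248.]] [ 0.49123563 -0.28429871] 172.63365964714944 171.80205817426688 83.71542496071847 83.87946606511284
[[ 592. -251.]
 [ 579. -352.]
 [ 392. -328.]
 [ 403. -227.]] [ 0.49138779 -0.28968454] -97.51545166449527 -96.07688281290852 172.78701908117839 172.62794905741296
time: 26.5
ee_pos: [0.4915, -0.2883, 0.0524]
eef_rot: [-0.699, 0.044, 0.712, 0.043]
ft_force: [0.4, -0.9, -2.4]
width: 0.0679
slide [ 2.84 -0.07  0.05] roll 0.0 (alt -180.0) jawyaw -97.1 tilt [-0.019  0.    -1.   ] j7 -1.43 tcp [ 0.4915 -0.2883  0.0524] w 0.0679 t 26.50
```

```bash
python3 -m jog '[{"slide":[1,-0.07,0],"roll":0},{"slide":[2,-0.07,0],"roll":0},{"slide":[2.7,-0.07,0],"roll":0},{"slide":[2.7,-0.07,0],"roll":0},{"slide":[2.7,-0.07,0],"roll":0}]'
python3 -c "
from h import *
move(.4905,-.2875,.0235,-97.1)"
```

```text
time: 26.92
ee_pos: [0.4908, -0.2874, 0.0248]
eef_rot: [-0.699, 0.044, 0.713, 0.044]
ft_force: [0.3, 0.0, -3.3]
width: 0.0681
slide [0.13 0.02 0.02] roll 0.0 (alt -180.0) jawyaw -97.1 tilt [-0.02   0.001 -1.   ] j7 -1.44 tcp [ 0.4908 -0.2874  0.0248] w 0.0681 t 26.92
```

```bash
python3 -m jog '[{"slide":[0.15,0,0],"roll":0},{"slide":[0.15,0,0],"roll":0},{"slide":[0.15,0,0],"roll":0}]'
python3 -m jog '[{"slide":[0,0,0],"roll":0},{"slide":[0,0,0],"roll":0},{"slide":[0,0,0],"roll":0},{"slide":[0,0,0],"roll":0},{"slide":[0,0,0],"roll":0}]' 0
python3 -m jog '[{"slide":[-2,0,0],"roll":0},{"slide":[-5,0,0],"roll":0},{"slide":[-9,0,0],"roll":0},{"slide":[-13,0,0],"roll":0},{"slide":[-17,0,0],"roll":0}]' 0
python3 -m jog '[{"slide":[-2,4,0],"roll":0},{"slide":[-2,8,1],"roll":0},{"slide":[-2,11,3],"roll":0},{"slide":[-2,14,5],"roll":0},{"slide":[-2,14,5],"roll":0}]'
python3 -m jog '[{"slide":[0,4,3],"roll":0},{"slide":[0,7,5],"roll":0},{"slide":[0,7,5],"roll":0},{"slide":[0,7,5],"roll":0}]'
python3 - <<'E'
from h import *
s=r.read_state();print(s['ee_pos'],s['ft_force'])
im=r.camera('side');cv2.imwrite('pics/s16.png',cv2.resize(im[130:330,170:430,::-1],None,fx=3,fy=3,interpolation=cv2.INTER_CUBIC))
im=r.camera('top');cv2.imwrite('pics/t16.png',cv2.resize(im[80:280,215:475,::-1],None,fx=3,fy=3,interpolation=cv2.INTER_CUBIC))
E
```

```text
time: 27.17
ee_pos: [0.4908, -0.2874, 0.0235]
eef_rot: [-0.699, 0.044, 0.713, 0.044]
ft_force: [-0.1, -0.8, -3.5]
width: 0.0675
time: 27.58
ee_pos: [0.4909, -0.2875, 0.0237]
eef_rot: [-0.699, 0.044, 0.713, 0.044]
ft_force: [-0.3, 0.5, 0.4]
width: 0.0855
time: 28.0
ee_pos: [0.4939, -0.2873, 0.1956]
eef_rot: [-0.699, 0.044, 0.713, 0.043]
ft_force: [0.2, -0.5, -0.8]
width: 0.087
time: 28.42
ee_pos: [0.421, -0.4276, 0.2166]
eef_rot: [-0.698, 0.049, 0.713, 0.046]
ft_force: [-0.8, -1.0, 0.1]
width: 0.0872
time: 28.75
ee_pos: [0.3578, -0.4941, 0.2177]
eef_rot: [-0.697, 0.052, 0.714, 0.048]
ft_force: [0.7, -0.4, 0.2]
width: 0.0873
[ 0.35775121 -0.49405385  0.21770843] [ 0.6533956  -0.38078719  0.19659067]
```

View pics/s16.png

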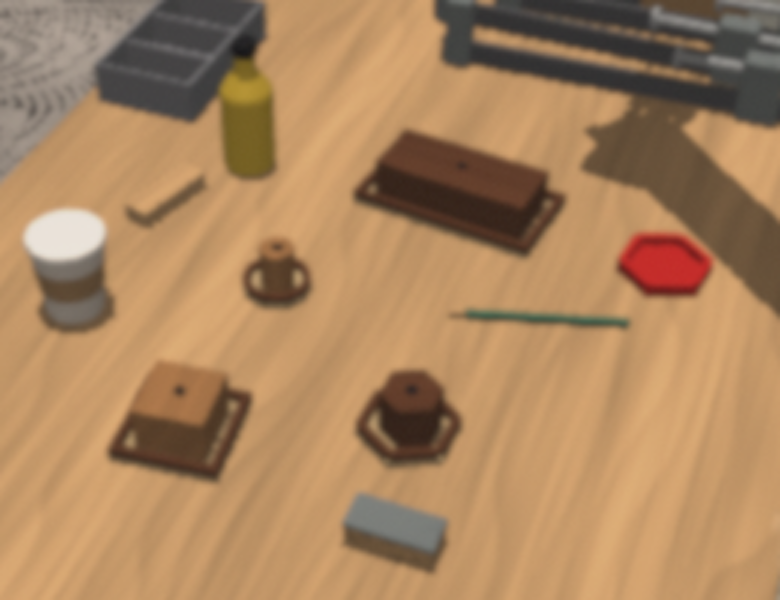

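View pics/t16.png

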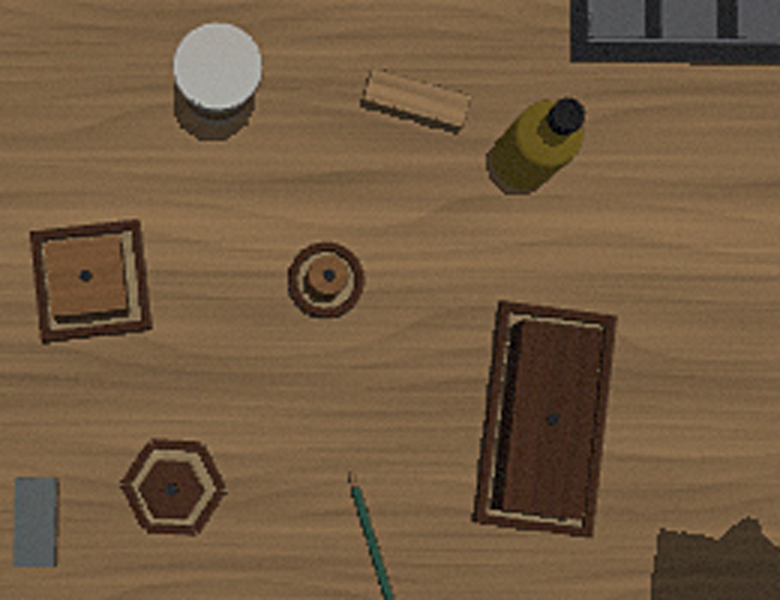

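```bash
python3 - <<'E'
from h import *
f=lambda a:np.array(a,float)/3+[215,80]-.35
g=lambda a:np.array(a,float)/3+[170,130]-.35
print('top sq,hex,disc,plank',np.round(onplane('top',f([[86,276],[172,490],[329,275],[552,419]]),.05),4))
print('side',np.round(onplane('side',g([[180,391],[411,390],[276,248],[461,166]]),.05),4))
E
```

```text
top sq,hex,disc,plank [[ 0.6055  0.1025]
 [ 0.4275  0.0287]
 [ 0.6078 -0.101 ]
 [ 0.4886 -0.2859]]
side [[ 0.607   0.1053]
 [ 0.4303  0.0316]
 [ 0.6099 -0.0963]
 [ 0.4919 -0.2838]]
```

```bash
python3 -c "
from bench import r
print(r.read_state()['time']); print(r.close_job())"
```

```text
28.85
the job is handed in; nothing more can be done
None
```

I took the stack apart from the top down. The round, six-sided, square and long blanks were each set down in their own nests, in that order, and I handed the job in at about 28.9 s.

- **Position:** in the last top and side pictures, all four bore marks lie about 4 mm or less from their nest centres, measured in the same view. The limit is 13 mm.
- **Flatness:** the blanks look flat in both pictures. I did not measure their tilt or height separately.
- **Bystanders and robot:** the cup and the glue bottle are standing and look unmoved. The gripper is open and well clear of everything.
- **Disagreements:** the side and top cameras differed by up to about 5 mm in y. One wrist-camera reading of the round nest, partly hidden behind the disc, was about 7 mm off in x, so I did not use it. The tool also drifted to about 0.03 rad of tilt, which the moves could not correct, with no visible effect on the placings.

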